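# Open the viewer's iris, then set it to the long mark

## Task

On the light viewer that carries the amber, push the iris lever by its upright thumb tab: first swing it all the way back against the square stop block (iris fully open), then push it round the other way until its pointer stands at the one long mark of the scale. Only push the tab, never pinch it, and do not disturb the amber, the other things on the bench or the scale; finish clear of everything.

Things in the scene. Friction and masses are not known exactly. Their poses are not given: they have to be found in the camera images.
- viewer: round cream light viewer, fixed to the bench: 250 mm across at the foot, 228 mm above, flat top 60 mm high. Origin at the centre of its underside, z up; its -x side (middle of the lever's arc) faces roughly the robot. On top, round one vertical axis: pale scale disc, dark iris ring with lever, and a fixed round glass window (radius 35 mm, top at 77 mm) with amber on it.
- iris_axis (a point): point on the vertical axis of the iris ring, at the middle of the window's top, 77 mm above the bench
- iris (a joint): turn of the iris ring and its lever, rad: 0 = lever against the square stop block (fully open), growing counter-clockwise seen from above to 2.4 at the slim round pin (fully closed). It turns stiffly: about 2 N at the tab moves it, and it stays where it is left. At 1.2 the lever points along the viewer's -x.
- tab (a point): middle of the top edge of the lever's upright thumb tab, 66 mm from the axis, 112 mm above the bench. The tab is 20 mm long outward from the axis, 40 mm tall (72 to 112 mm) and 14 mm thick across, the way it is pushed: a steel plate with a black cheek (14 mm long, 34 mm tall) on each face. Pressing both cheeks at once counts as pinching.
- pointer (a point): tip of the lever's pointer, 80 mm from the axis, 68 mm above the bench, straight outward of the tab. The lever is a flat steel arm, 10 mm wide, top at 72 mm, standing out from the dark iris ring (radius 55 mm, top at 73 mm).
- mark (a point): inner end of the long mark, 80 mm from the axis, 65 mm high, where the pointer's tip must come. The pale scale disc (radius 108 mm, top at 64 mm) has short black marks (9 mm) every 10 degrees and one long mark (25 x 4 mm) running outward. The scale sits differently each time: long mark 0.9 to 1.9 rad counter-clockwise of the open lever. It is very stiff and must not be turned.
- open_stop (a point): middle of the top of the square stop block (16 x 10 mm, top at 76 mm), 63 mm from the axis, which stops the lever's arm at the open end. It is lower than the tab's upper part, so fingertips above 76 mm pass over it; the slim pin at the closed end is 75 mm high.
- amber: loose piece of amber, 36 mm across and 22 mm high, on the middle of the viewer's window (within 5 mm); origin at the centre of its underside; leave it alone
- loupe: loose folded hand loupe, 72 mm long, 20 mm high, lying on the bench to one side of the viewer; origin under its lens; leave it alone
- jar: loose clear jar with black cap, 52 mm across, 75 mm high, on the bench beside the viewer; origin under its middle; leave it alone
- nodule: loose brown stone nodule, 66 mm across, 44 mm high, on the bench beside the viewer; origin under its middle; leave it alone

How it is judged:
By the outcome, as a careful person would: the job done as asked, in the order asked, and still so for the second after the job is handed in, with the robot touching nothing.
It also fails if it takes over 64 s, if anything falls off the work surface, if the arm or the gripper's body presses on something with over 40 N, if the wrist force passes 120 N, or if a joint passes its speed limit or range.

## Robot

A 7-joint arm with a two-finger parallel gripper is mounted at the origin on the work surface. World frame = base frame: x ahead of the robot, y to its left, z up, the work surface at z = 0. Lengths are in m, angles in rad, forces in N, time in s.
With the tool pointing down it reaches from about 0.4 to 0.875 m from the base axis. Payload 19.3 kg.
Tool frame: the origin (TCP) lies at the very end of the fingers, on their centre line; the grasp point (between the pads) lies 19 mm behind it (bot.pinch_z is the distance from the TCP to the grasp point, in m); y points along the fingers, x is the direction in which the jaws open and shut, and the axes are right-handed (so a half turn about y gives the same grasp; the last joint's range is limited). The gripper opens to 85 mm and grips with 20 to 120 N. Pads are 22 mm wide; open, the fingers measure 114 mm over their backs; the gripper's body (76 mm by 85 mm) begins 54 mm behind the grasp point. The pads swing forward as they close: fully open they stand 13 mm farther back than shut.
Start: joints at [-1.344, 0.521, -0.036, 1.599, 0.021, 1.021, -0.113], TCP at [0.183, 0.598, 0.231] pointing down, gripper open.
Joint ranges: [-2.91, 2.91], [-0.3, 2.13], [-1.5, 1.42], [0.17, 2.43], [-1.26, 4.41], [0.16, 1.93], [-2.52, 2.52]. Speed limits (rad/s): [1.89, 1.89, 2.39, 2.39, 3.01, 3.01, 3.01].

## Interface

Orientations are given as [roll, pitch, yaw] about the fixed x, y, z axes, in that order (R = Rz(yaw) Ry(pitch) Rx(roll)).
In Python, from workcell import bot gives the robot as it stands. The module is installed in compiled form; this text tells all that it offers.
- The arm moves only by the tool arm_command, never from a script. Its argument "moves" is a list of rows, each an object of numbers: "rx", "ry", "rz": the turn, a rotation vector about the tool's x, y, z in rad; "x", "y", "z": the shift along the tool's x, y, z in cm; "gripper": the opening, from -1 (shut) to 1 (fully open). In form: [{"rx": .., "ry": .., "rz": .., "x": .., "y": .., "z": .., "gripper": ..}, ...]. A call has 1 to 5 rows; each row is the pose to reach, as a shift and turn from the pose commanded when the call began, along the tool's axes at that moment; what a row does not reach only later rows make up. A row lasts 1/12 s, in which the tool goes at most 41.7 mm and 7.16 degrees, less where a joint would pass 70% of its speed; a pose out of reach is approached as far as the arm can. A call with a gripper value outside its range is refused whole. The fingers move at their own pace and stop on an object; "squeeze" is the grip in N (left out, the last holds). Time passes only in rows, so rows that repeat a pose let the fingers close. It gives the time, the measured TCP pose, the force and the opening at its end, in the units of the state.
- bot.observe(): the state, without advancing time (a new reading comes with each control period).
- bot.grab_frame(name): name is "scene" or "top" or "wrist"; returns (picture, depth): 384x512x3 uint8, red, green, blue; 384x512 float32, m along the optical axis (not along the pixel's ray), 0 where there is no reading.
- bot.camera_model(name): a dict with "vfov" (degrees; the focal length in pixels is half the picture's height over the tangent of half this angle, whatever the lens; pixels are square), "cx", "cy" (the principal point, pixels), "dist_coeffs" ([k1, k2, p1, p2, k3] as OpenCV has them; the pictures are not rectified), "extrinsics" (4x4, takes a point from camera to world coordinates); the wrist camera has in their place "mount" (4x4, takes a point from camera to tool coordinates, whose origin is the TCP and whose axes are the tool frame's). Camera axes: x right, y down, z forward; pixel columns grow to the right and rows downward; lengths in m; the calibration is good to about 2 mm. A picture is of the moment at which its call begins: read the wrist's pose just before it. camera_model takes no time and is no camera call.
- bot.job_done(): hands the job in, once; it reports no verdict.
Trained networks look in the newest picture that a camera, given by its name, has taken for a name from the list of things; names that differ only in an ending like _2 or _b are one class to them, and where a whole thing is asked for, a point or a joint stands for the part that bears it (a point fixed in the world has none). Each returns a list of dicts, best first, with "p" (0 to 1); they miss things now and then, are a little off and sometimes report something else, mostly with a low value. They report only what shows in the picture. A call takes as long as a camera call.
- bot.spot_in(name, camera): "box" ([left, top, right, bottom] in pixels, round what is visible of it).
- bot.masks_of(name, camera): "mask" (384x512 bool, what is visible of it) and "box" ([left, top, right, bottom] in pixels, round what is visible of it).
The state is a dict: "clock": time; "qpos": joint angles; "qd": joint speeds; "joint_efforts": joint torques, N m; "position": TCP position; "tool_rot": TCP orientation; "force": force on the tool from outside, world axes, zero at the start; "moment": the same for the moment, N m; "grip_width": finger opening in m.
Only numpy, scipy, OpenCV 4.12 (cv2) and the standard library are available. Lean on these libraries where they do the work, as an engineer would, in place of code of your own. Each camera call takes 0.05 s, during which the arm holds its last target.

## Working session

There is one attempt and no reset: what is moved stays moved. The work goes in short steps, Python scripts to look and compute and a tool call to move; the robot and the scene stay as the last step left them, time stands still between calls to the robot, and variables do not carry over. Pictures are saved under pics/ and viewed, and the job is handed in when it is done.

Besides the shell and the picture viewer there is one more tool, called after "Call:" in YAML: its name, and indented under it one key for each argument. arm_command: Moves the arm, as the interface text tells. Its arguments: {"type":"object","properties":{"moves":{"type":"array"},"squeeze":{"type":"number"}},"required":["moves"]}

```bash
mkdir -p pics; ls
cat > h.py <<'E'
import numpy as np, cv2
from workcell import bot
from scipy.spatial.transform import Rotation as R
def K(name):
    m=bot.camera_model(name); f=192/np.tan(np.radians(m['vfov'])/2)
    return np.array([[f,0,m['cx']],[0,f,m['cy']],[0,0,1]]),np.array(m['dist_coeffs'],float),m
def ext(name,st=None):
    k,d,m=K(name)
    if name=='wrist':
        T=np.eye(4);T[:3,:3]=R.from_euler('xyz',st['tool_rot']).as_matrix();T[:3,3]=st['position']
        return T@np.array(m['mount'])
    return np.array(m['extrinsics'])
def ray(name,uv,st=None):
    k,d,m=K(name);T=ext(name,st)
    p=cv2.undistortPoints(np.array(uv,float).reshape(-1,1,2),k,d).reshape(-1,2)
    v=np.c_[p,np.ones(len(p))]@T[:3,:3].T
    return T[:3,3],v
def onz(name,uv,z,st=None):
    o,v=ray(name,uv,st); s=(z-o[2])/v[:,2]; return o+v*s[:,None]
def proj(name,P,st=None):
    k,d,m=K(name);T=np.linalg.inv(ext(name,st))
    return cv2.projectPoints(np.array(P,float).reshape(-1,3),cv2.Rodrigues(T[:3,:3])[0],T[:3,3],k,d)[0].reshape(-1,2)
def save(n,im,s=1.5): cv2.imwrite(n,cv2.resize(im[:,:,::-1],None,fx=s,fy=s,interpolation=cv2.INTER_CUBIC))
E
python3 - <<'E'
from h import *
st=bot.observe();print({k:np.round(v,3) for k,v in st.items()})
for c in ['scene','top']:
    im,d=bot.grab_frame(c);save(f'pics/{c}0.png',im);np.save(f'{c}_d.npy',d);np.save(f'{c}.npy',im)
    for n in ['viewer','tab','amber']:
        for r in bot.spot_in(n,c)[:2]: print(c,n,round(r['p'],2),np.round(r['box']))
    print(np.round(ext(c),3), K(c)[0],K(c)[1])
E
```

```text
pics
{'clock': np.float64(0.0), 'qpos': array([-1.344,  0.522, -0.036,  1.6  ,  0.021,  1.021, -0.113]), 'qd': array([ 0.   ,  0.   ,  0.002,  0.002, -0.001, -0.001,  0.002]), 'joint_efforts': array([ 0.0000e+00, -9.2711e+01,  1.9800e+00, -3.6994e+01,  1.8000e-02,
        8.0000e-03, -0.0000e+00]), 'position': array([0.183, 0.597, 0.231]), 'tool_rot': array([-1.571e+00,  1.000e-03,  1.274e+00]), 'force': array([ 0.263,  0.316, -0.19 ]), 'moment': array([ 0.032,  0.014, -0.06 ]), 'grip_width': np.float64(0.085)}
scene viewer 0.95 [210. 161. 318. 266.]
scene tab 0.79 [240. 164. 293. 223.]
scene tab 0.2 [215. 170. 317. 243.]
scene amber 0.72 [261. 191. 276. 201.]
[[-0.467  0.658 -0.591  1.202]
 [ 0.884  0.343 -0.317  0.347]
 [-0.006 -0.671 -0.742  0.822]
 [ 0.     0.     0.     1.   ]] [[472.07527233   0.         255.73134642]
 [  0.         472.07527233 197.10335255]
 [  0.           0.           1.        ]] [-0.18511763  0.          0.          0.          0.        ]
top viewer 0.69 [189. 142. 300. 260.]
top tab 0.81 [219. 172. 273. 230.]
top tab 0.26 [149. 160. 162. 194.]
top amber 0.79 [234. 189. 251. 200.]
[[ 0.017 -0.986  0.169  0.467]
 [-0.999 -0.023 -0.028  0.054]
 [ 0.032 -0.168 -0.985  1.006]
 [ 0.     0.     0.     1.   ]] [[462.25884387   0.         254.15197699]
 [  0.         462.25884387 182.33165639]
 [  0.           0.           1.        ]] [-0.15794672  0.          0.          0.          0.        ]
```

View pics/scene0.png

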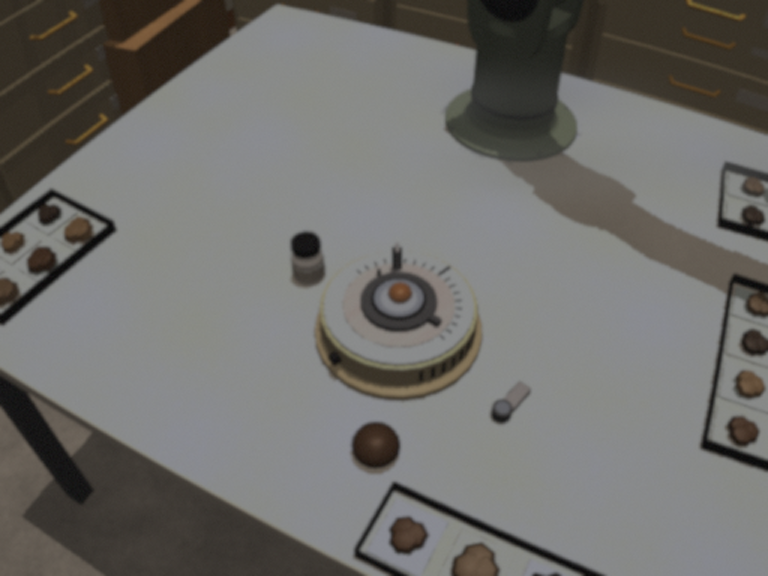

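View pics/top0.png

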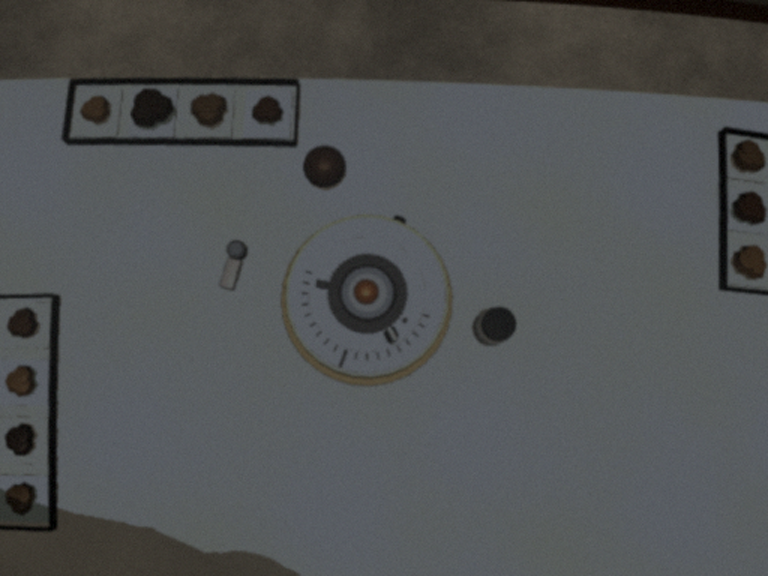

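Run:
```python
from h import *
for c,b in [('top',(180,135,310,265)),('scene',(200,150,330,275))]:
    im=np.load(c+'.npy');save(f'pics/{c}0z.png',im[b[1]:b[3],b[0]:b[2]],4.5)
```

```text
(no output)
```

View pics/top0z.png

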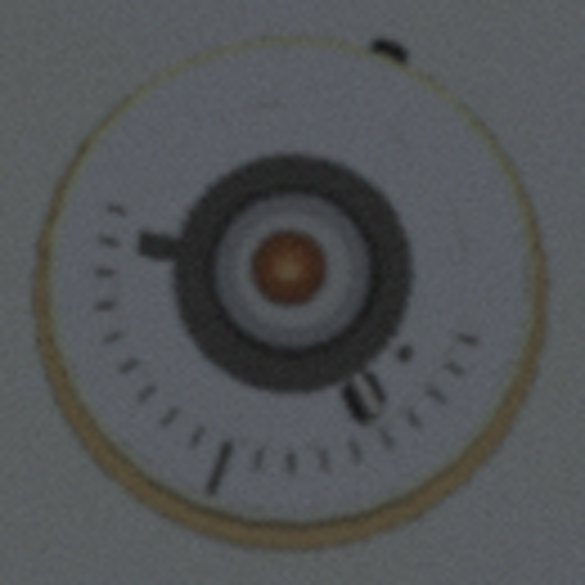

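View pics/scene0z.png

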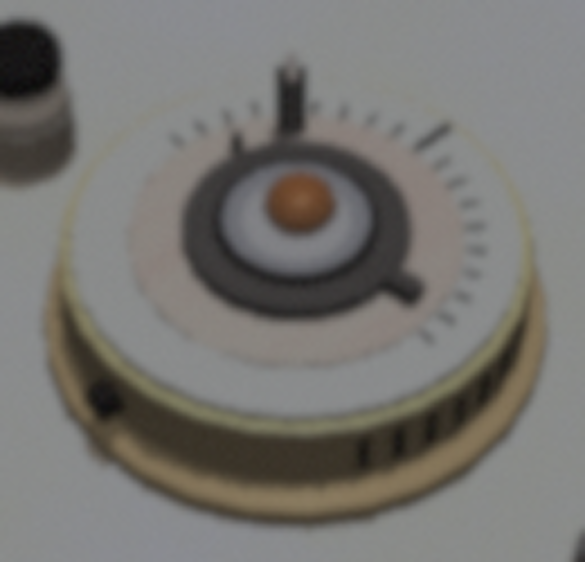

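Run:
```python
from h import *
# project depth to points; fit discs
d=np.load('top_d.npy');im=np.load('top.npy')
v,u=np.mgrid[135:265,180:310]
k,dd,m=K('top');T=ext('top')
p=cv2.undistortPoints(np.c_[u.ravel(),v.ravel()].astype(float).reshape(-1,1,2),k,dd).reshape(-1,2)
z=d[v.ravel(),u.ravel()]
P=np.c_[p,np.ones(len(p))]*z[:,None]@T[:3,:3].T+T[:3,3]
ok=z>0
print(np.histogram(P[ok,2],bins=np.arange(-.01,.14,.005)))
print('>95mm',P[ok&(P[:,2]>.095)].round(3)[:40], np.c_[u.ravel(),v.ravel()][ok&(P[:,2]>.095)][:40])
s=ok&(P[:,2]>.055)&(P[:,2]<.07)
print('top centroid',P[s].mean(0), P[s].min(0),P[s].max(0))
for n in ['viewer','tab','amber','iris','loupe','jar','nodule','mark','open_stop','pointer']:
  pass
```

```text
(array([  11, 3180, 3364,   53,  382,  405,   65,    1,    0,    4,   21,
         10,    8,  527, 4140, 2351, 1127,  850,   28,   28,   83,  109,
         23,   23,   25,    0,    0,    0,    0,    0]), array([-0.01 , -0.005,  0.   ,  0.005,  0.01 ,  0.015,  0.02 ,  0.025,
        0.03 ,  0.035,  0.04 ,  0.045,  0.05 ,  0.055,  0.06 ,  0.065,
        0.07 ,  0.075,  0.08 ,  0.085,  0.09 ,  0.095,  0.1  ,  0.105,
        0.11 ,  0.115,  0.12 ,  0.125,  0.13 ,  0.135,  0.14 ]))
>95mm [[0.613 0.042 0.095]
 [0.611 0.05  0.098]
 [0.611 0.048 0.097]
 [0.611 0.046 0.096]
 [0.611 0.044 0.096]
 [0.609 0.058 0.095]
 [0.609 0.056 0.097]
 [0.609 0.054 0.099]
 [0.609 0.052 0.098]
 [0.609 0.048 0.098]
 [0.609 0.046 0.099]
 [0.609 0.044 0.096]
 [0.609 0.042 0.099]
 [0.609 0.04  0.096]
 [0.607 0.056 0.096]
 [0.607 0.054 0.099]
 [0.607 0.052 0.097]
 [0.606 0.05  0.101]
 [0.607 0.048 0.099]
 [0.607 0.046 0.098]
 [0.607 0.044 0.099]
 [0.607 0.042 0.099]
 [0.607 0.038 0.095]
 [0.605 0.059 0.096]
 [0.605 0.055 0.097]
 [0.605 0.054 0.098]
 [0.604 0.052 0.101]
 [0.605 0.05  0.098]
 [0.605 0.048 0.097]
 [0.605 0.046 0.099]
 [0.605 0.044 0.097]
 [0.605 0.042 0.098]
 [0.605 0.04  0.099]
 [0.605 0.038 0.096]
 [0.603 0.057 0.096]
 [0.603 0.055 0.098]
 [0.603 0.053 0.097]
 [0.603 0.051 0.099]
 [0.603 0.049 0.099]
 [0.602 0.048 0.1  ]] [[247 187]
 [243 188]
 [244 188]
 [245 188]
 [246 188]
 [239 189]
 [240 189]
 [241 189]
 [242 189]
 [244 189]
 [245 189]
 [246 189]
 [247 189]
 [248 189]
 [240 190]
 [241 190]
 [242 190]
 [243 190]
 [244 190]
 [245 190]
 [246 190]
 [247 190]
 [249 190]
 [238 191]
 [240 191]
 [241 191]
 [242 191]
 [243 191]
 [244 191]
 [245 191]
 [246 191]
 [247 191]
 [248 191]
 [249 191]
 [239 192]
 [240 192]
 [241 192]
 [242 192]
 [243 192]
 [244 192]]
top centroid [0.59713106 0.04592067 0.06389518] [ 0.48707468 -0.06743168  0.05507408] [0.71355095 0.15892794 0.06996845]
```

Run:
```python
from h import *
Z=lambda c,pts:(np.array(pts,float)+.5)/4.5-.5+np.array({'top':(180,135),'scene':(200,150)}[c])
def P(c,pts,z): return onz(c,Z(c,pts),z)
# ring edges (zoom) top
a=P('top',[(175,274),(411,274),(292,155),(292,392)],.073);print('ring top',a.round(4), [(a[0]+a[1])[1]/2,(a[2]+a[3])[0]/2])
a=P('scene',[(184,226),(411,228),(298,141),(295,318)],.073);print('ring scene',a.round(4))
im=np.load('top.npy').astype(float).mean(2)
# refine: scale-disc fit by edges of ring
def ringfit(c,C0,r,z):
    g=cv2.GaussianBlur(np.load(c+'.npy'),(0,0),.8).astype(float).mean(2)
    th=np.linspace(0,2*np.pi,180,endpoint=False);pts=[]
    rr=np.arange(r-.010,r+.010,.0005)
    for t in th:
        w=np.c_[C0[0]+rr*np.cos(t),C0[1]+rr*np.sin(t),np.full(len(rr),z)]
        p=proj(c,w).astype(np.float32)
        s=cv2.remap(g.astype(np.float32),p[:,0].reshape(1,-1),p[:,1].reshape(1,-1),cv2.INTER_LINEAR).ravel()
        gr=np.gradient(s);i=np.argmax(gr);
        if gr[i]>0.5: pts.append(w[i,:2])
    pts=np.array(pts)
    from scipy.optimize import least_squares
    f=lambda x:np.hypot(*(pts-x[:2]).T)-x[2]
    s=least_squares(f,[*C0,r],loss='soft_l1',f_scale=.0005);return s.x,len(pts)
C=np.array([.6,.046])
for c in ['top','scene']:
    for it in range(2): print(c,ringfit(c,C,.055,.073))
```

```text
ring top [[ 0.5982  0.0991  0.073 ]
 [ 0.6005 -0.0078  0.073 ]
 [ 0.6542  0.0473  0.073 ]
 [ 0.5459  0.0451  0.073 ]] [np.float64(0.04564616108930175), np.float64(0.6000531694999424)]
ring scene [[0.6279 0.0013 0.073 ]
 [0.5794 0.0971 0.073 ]
 [0.5532 0.0238 0.073 ]
 [0.6536 0.0734 0.073 ]]
top (array([0.60030482, 0.0463052 , 0.05427106]), 178)
top (array([0.60030482, 0.0463052 , 0.05427106]), 178)
scene (array([0.60445831, 0.04864659, 0.05555813]), 179)
scene (array([0.60445831, 0.04864659, 0.05555813]), 179)
```

Run:
```python
from h import *
Z=lambda c,pts:(np.array(pts,float)+.5)/4.5-.5+np.array({'top':(180,135),'scene':(200,150)}[c])
C={'top':np.array([.6003,.0463]),'scene':np.array([.6045,.0486])}
def pol(c,n,pts,z):
    w=onz(c,Z(c,pts),z)[:,:2]-C[c]; print(c,n,np.hypot(*w.T).round(4),(np.arctan2(w[:,1],w[:,0])%(2*np.pi)).round(3))
pol('top','mark',[(229,443),(211,493),(220,468)],.065)
pol('top','ends/ticks',[(117,209),(109,240),(470,341),(432,388)],.065)
pol('top','stop',[(157,245),(140,244)],.076)
pol('top','pin',[(405,354)],.075)
pol('top','tabtop',[(373,392),(352,400),(385,385)],.112)
pol('scene','mark',[(448,126),(420,150),(434,138)],.065)
pol('scene','stop',[(408,290)],.076)
pol('scene','tabtop',[(291,66)],.112)
```

```text
top mark [0.0818 0.1057 0.0938] [2.81  2.813 2.812]
top ends/ticks [0.0855 0.085  0.0869 0.0822] [1.232 1.405 4.373 4.049]
top stop [0.062  0.0697] [1.401 1.416]
top pin [0.0632] [4.098]
top tabtop [0.0673 0.0663 0.0676] [3.701 3.557 3.79 ]
scene mark [0.1075 0.0853 0.0964] [2.826 2.808 2.818]
scene stop [0.0656] [1.377]
scene tabtop [0.0695] [3.649]
```

Run:
```python
from h import *
m=bot.camera_model('wrist');print(m['vfov'],np.round(m['mount'],3))
st=bot.observe()
r=R.from_euler('xyz',st['tool_rot']).as_matrix();print(r.round(3))
g=np.array([.5566,-.0062,.231]);print('shift cm',100*r.T@(g-st['position']))
```

```text
59.71642625821682 [[ 1.     0.001  0.001  0.   ]
 [-0.    -0.327  0.945 -0.142]
 [ 0.001 -0.945 -0.327  0.085]
 [ 0.     0.     0.     1.   ]]
[[ 0.293 -0.    -0.956]
 [ 0.956 -0.     0.293]
 [-0.    -1.    -0.   ]]
shift cm [-4.68051629e+01  3.04402268e-02 -5.34070627e+01]
```

Call:
arm_command:
  moves:
    - {"x":-2.6,"z":-3.0,"gripper":-1}
    - {"x":-5.2,"z":-6.0,"gripper":-1}
    - {"x":-7.8,"z":-9.0,"gripper":-1}
    - {"x":-10.4,"z":-12.0,"gripper":-1}
    - {"x":-13.0,"z":-15.0,"gripper":-1}
  squeeze: 20

```text
invalid input at $.moves[0]: expected keys rx, ry, rz, x, y, z, gripper
```

Call:
arm_command:
  moves:
    - {"x":-2.6,"z":-3.0,"gripper":-1}
    - {"x":-5.2,"z":-6.0,"gripper":-1}
    - {"x":-7.8,"z":-9.0,"gripper":-1}
    - {"x":-10.4,"z":-12.0,"gripper":-1}
    - {"x":-13.0,"z":-15.0,"gripper":-1}

```text
invalid input at $.moves[0]: expected keys rx, ry, rz, x, y, z, gripper
```

Call:
arm_command:
  moves:
    - {"x":-2.6,"z":-3.0,"ry":0.1,"gripper":-1}
    - {"x":-5.2,"z":-6.0,"ry":0.2,"gripper":-1}
    - {"x":-7.8,"z":-9.0,"ry":0.3,"gripper":-1}
    - {"x":-10.4,"z":-12.0,"ry":0.4,"gripper":-1}
    - {"x":-13.0,"z":-15.0,"ry":0.5,"gripper":-1}

```text
invalid input at $.moves[0]: expected keys rx, ry, rz, x, y, z, gripper
```

Run:
```python
from h import *
st=bot.observe();print({k:np.round(v,3) for k,v in st.items()})
r=R.from_euler('xyz',st['tool_rot']).as_matrix()
g=np.array([.5566,-.0062,.200]);print('shift cm',100*r.T@(g-st['position']))
```

```text
{'clock': np.float64(0.4), 'qpos': array([-1.344,  0.522, -0.036,  1.6  ,  0.021,  1.021, -0.113]), 'qd': array([ 0.   , -0.   ,  0.   , -0.002, -0.001,  0.002,  0.   ]), 'joint_efforts': array([-1.0000e-03, -9.2606e+01,  1.9760e+00, -3.6990e+01,  1.8000e-02,
        3.0000e-03,  0.0000e+00]), 'position': array([0.183, 0.598, 0.231]), 'tool_rot': array([-1.571,  0.   ,  1.274]), 'force': array([-0.274, -0.495, -0.527]), 'moment': array([-0.021,  0.007,  0.019]), 'grip_width': np.float64(0.086)}
shift cm [-46.80443658   3.13044014 -53.40699638]
```

All keys needed.

Call:
arm_command:
  moves:
    - {"rx":0,"ry":0,"rz":0,"x":-2.6,"y":0,"z":-3.0,"gripper":-1}
    - {"rx":0,"ry":0,"rz":0,"x":-5.2,"y":0,"z":-6.0,"gripper":-1}
    - {"rx":0,"ry":0,"rz":0,"x":-7.8,"y":0,"z":-9.0,"gripper":-1}
    - {"rx":0,"ry":0,"rz":0,"x":-10.4,"y":0,"z":-12.0,"gripper":-1}
    - {"rx":0,"ry":0,"rz":0,"x":-13.0,"y":0,"z":-15.0,"gripper":-1}
  squeeze: 20

```text
clock: 0.82
position: [0.2889, 0.4277, 0.2314]
tool_rot: [-1.571, -0.0, 1.274]
force: [1.3, 1.7, 0.4]
grip_width: 0.0261
```

Call:
arm_command:
  moves:
    - {"rx":0,"ry":0,"rz":0,"x":-2.6,"y":0,"z":-3.0,"gripper":-1}
    - {"rx":0,"ry":0,"rz":0,"x":-5.2,"y":0,"z":-6.0,"gripper":-1}
    - {"rx":0,"ry":0,"rz":0,"x":-7.8,"y":0,"z":-9.0,"gripper":-1}
    - {"rx":0,"ry":0,"rz":0,"x":-10.4,"y":0,"z":-12.0,"gripper":-1}
    - {"rx":0,"ry":0,"rz":0,"x":-13.0,"y":0,"z":-15.0,"gripper":-1}

```text
clock: 1.23
position: [0.3943, 0.2595, 0.2316]
tool_rot: [-1.571, -0.001, 1.274]
force: [1.4, 1.3, 0.1]
grip_width: 0.0
```

Call:
arm_command:
  moves:
    - {"rx":0,"ry":0.1,"rz":0,"x":-2.6,"y":0,"z":-3.0,"gripper":-1}
    - {"rx":0,"ry":0.2,"rz":0,"x":-5.2,"y":0,"z":-6.0,"gripper":-1}
    - {"rx":0,"ry":0.3,"rz":0,"x":-7.8,"y":0,"z":-9.0,"gripper":-1}
    - {"rx":0,"ry":0.4,"rz":0,"x":-10.4,"y":0,"z":-12.0,"gripper":-1}
    - {"rx":0,"ry":0.5,"rz":0,"x":-12.0,"y":0,"z":-14.0,"gripper":-1}

```text
clock: 1.65
position: [0.4939, 0.1018, 0.2317]
tool_rot: [-1.572, -0.0, 0.766]
force: [-0.2, -0.4, -0.2]
grip_width: -0.0001
```

Run:
```python
from h import *
st=bot.observe();print({k:np.round(v,3) for k,v in st.items()})
r=R.from_euler('xyz',st['tool_rot']).as_matrix()
g=np.array([.5566,-.0062,.200]);print('shift cm',100*r.T@(g-st['position']))
```

```text
{'clock': np.float64(1.65), 'qpos': array([-0.518,  0.337,  0.251,  1.924, -0.104,  0.892,  0.551]), 'qd': array([ 0.311,  0.205,  0.334, -0.249, -0.197,  0.086, -0.459]), 'joint_efforts': array([ -3.092, -71.016,   2.803, -31.575,   0.565,  -0.24 ,   2.542]), 'position': array([0.494, 0.102, 0.232]), 'tool_rot': array([-1.572, -0.   ,  0.766]), 'force': array([-0.238, -0.418, -0.222]), 'moment': array([-0.047,  0.025,  0.043]), 'grip_width': np.float64(-0.0)}
shift cm [ -2.97333671   3.17951563 -12.13193321]
```

Call:
arm_command:
  moves:
    - {"rx":0,"ry":0.08,"rz":0,"x":-1.0,"y":0,"z":-3.5,"gripper":-1}
    - {"rx":0,"ry":0.16,"rz":0,"x":-2.0,"y":0,"z":-7.0,"gripper":-1}
    - {"rx":0,"ry":0.25,"rz":0,"x":-2.6,"y":0,"z":-10.0,"gripper":-1}
    - {"rx":0,"ry":0.25,"rz":0,"x":-3.0,"y":0,"z":-12.0,"gripper":-1}
    - {"rx":0,"ry":0.25,"rz":0,"x":-3.0,"y":0,"z":-12.0,"gripper":-1}

```text
clock: 2.07
position: [0.5564, -0.0054, 0.2313]
tool_rot: [-1.573, 0.0, 0.519]
force: [-0.4, 0.2, 0.5]
grip_width: 0.0001
```

Run:
```python
from h import *
import pickle
st=bot.observe();print({k:np.round(v,3) for k,v in st.items()})
im,d=bot.grab_frame('wrist');save('pics/w1.png',im);pickle.dump((st,im,d),open('w1.pkl','wb'))
for n in ['tab','amber','mark']:
    for r in bot.spot_in(n,'wrist')[:2]: print(n,round(r['p'],2),np.round(r['box']))
C=[.602,.0473]
print('C',proj('wrist',[[*C,.077]],st))
```

```text
{'clock': np.float64(2.067), 'qpos': array([-0.343,  0.43 ,  0.334,  1.798, -0.168,  0.94 ,  0.581]), 'qd': array([-0.049, -0.026, -0.042,  0.045,  0.006, -0.01 , -0.046]), 'joint_efforts': array([  1.407, -74.764,   8.032, -36.292,  -0.369,   0.243,   0.702]), 'position': array([ 0.556, -0.005,  0.231]), 'tool_rot': array([-1.573,  0.   ,  0.519]), 'force': array([-0.372,  0.228,  0.46 ]), 'moment': array([-0.029,  0.023, -0.02 ]), 'grip_width': np.float64(0.0)}
tab 0.89 [240.  86. 387. 205.]
amber 0.71 [313. 132. 352. 170.]
amber 0.2 [244.  87. 390. 204.]
mark 0.83 [214.  26. 442. 249.]
mark 0.41 [200.  13. 442. 251.]
C [[330.49699852 150.53254328]]
```

View pics/w1.png

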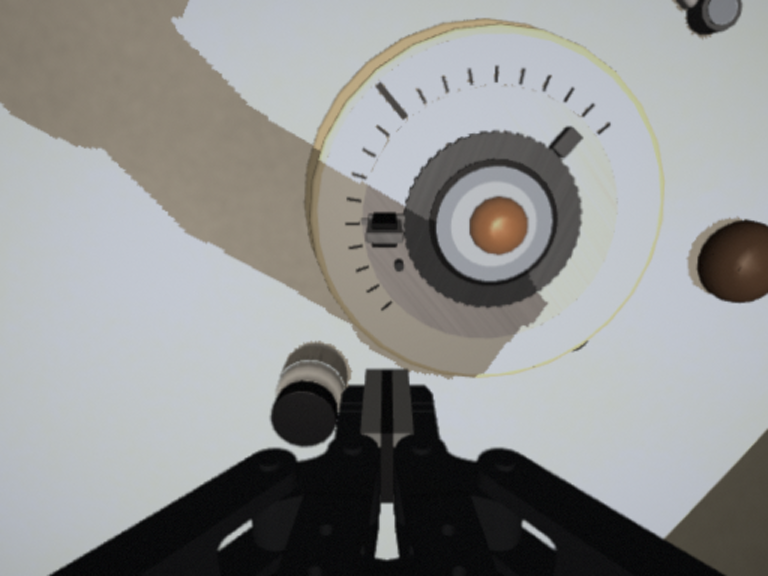

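```bash
cat >> h.py <<'E'
def ringfit(cam,im,st,C0,r,z,sign=1):
    from scipy.optimize import least_squares
    g=cv2.GaussianBlur(im,(0,0),.8).astype(np.float32).mean(2)
    rr=np.arange(r-.012,r+.012,.0005)
    for it in range(3):
        pts=[]
        for t in np.linspace(0,2*np.pi,180,endpoint=False):
            w=np.c_[C0[0]+rr*np.cos(t),C0[1]+rr*np.sin(t),np.full(len(rr),z)]
            p=proj(cam,w,st).astype(np.float32)
            s=cv2.remap(g,p[:,0].reshape(1,-1),p[:,1].reshape(1,-1),cv2.INTER_LINEAR).ravel()
            gr=sign*np.gradient(s);i=np.argmax(gr)
            if gr[i]>1.5: pts.append(w[i,:2])
        pts=np.array(pts)
        s=least_squares(lambda x:np.hypot(*(pts-x[:2]).T)-x[2],[*C0,r],loss='soft_l1',f_scale=.0005);C0=s.x[:2]
    return s.x,len(pts),np.median(abs(s.fun))
def polar(cam,im,st,C,z,r0,r1,t0,t1,name,nr=3,nt=400):
    """unwrapped strip; columns theta t0..t1, rows r0..r1"""
    ts=np.linspace(t0,t1,700);rs=np.linspace(r0,r1,250)
    Tt,Rr=np.meshgrid(ts,rs)
    p=proj(cam,np.c_[(C[0]+Rr*np.cos(Tt)).ravel(),(C[1]+Rr*np.sin(Tt)).ravel(),np.full(Tt.size,z)],st).astype(np.float32)
    o=cv2.remap(im,p[:,0].reshape(Tt.shape),p[:,1].reshape(Tt.shape),cv2.INTER_CUBIC)
    cv2.imwrite(name,o[:,:,::-1]);return ts,rs,o
E
python3 - <<'E'
from h import *
import pickle
st,im,d=pickle.load(open('w1.pkl','rb'))
print(ringfit('wrist',im,st,[.602,.0473],.055,.073))
print(ringfit('wrist',im,st,[.602,.0473],.035,.077,-1))
C=ringfit('wrist',im,st,[.602,.0473],.055,.073)[0][:2]
ts,rs,o=polar('wrist',im,st,C,.065,.04,.11,1.1,4.4,'pics/p1.png')
g=o.astype(float).mean(2)
a=(rs>.084)&(rs<.102); b=(ts>2.6)&(ts<3.0)
row=g[a][:,b].mean(0);w=np.clip(np.percentile(row,70)-row-8,0,None);print('mark',(w*ts[b]).sum()/w.sum())
E
```

```text
(array([0.60007629, 0.0472921 , 0.05434585]), 180, np.float64(0.0003136734283791971))
(array([0.60067834, 0.0470176 , 0.0349982 ]), 180, np.float64(1.3854044348223654e-05))Traceback (most recent call last):
  File "<stdin>", line 6, in <module>
  File "h.py", line 32, in ringfit
    p=proj(cam,w,st).astype(np.float32)
      ~~~~^^^^^^^^^^
  File "h.py", line 21, in proj
    k,d,m=K(name);T=np.linalg.inv(ext(name,st))
                                  ~~~^^^^^^^^^
  File "h.py", line 8, in ext
    k,d,m=K(name)
          ~^^^^^^
  File "h.py", line 5, in K
    m=bot.camera_model(name); f=192/np.tan(np.radians(m['vfov'])/2)
ValueError: time passes only in moves, steps and waits
```

```bash
cat >> h.py <<'E'
import pickle,os
def _models():
    if os.path.exists('cm.pkl'): return pickle.load(open('cm.pkl','rb'))
    m={c:{k:np.array(v) if k!='vfov' else v for k,v in bot.camera_model(c).items()} for c in ['top','scene','wrist']}
    pickle.dump(m,open('cm.pkl','wb'));return m
CM=_models()
def K(name):
    m=CM[name]; f=192/np.tan(np.radians(m['vfov'])/2)
    return np.array([[f,0,float(m['cx'])],[0,f,float(m['cy'])],[0,0,1]]),np.array(m['dist_coeffs'],float),m
E
python3 - <<'E'
from h import *
st,im,d=pickle.load(open('w1.pkl','rb'))
C=np.array([.6004,.0472])
ts,rs,o=polar('wrist',im,st,C,.065,.04,.11,1.1,4.4,'pics/p1.png')
g=o.astype(float).mean(2)
a=(rs>.084)&(rs<.102); b=(ts>2.7)&(ts<2.92)
row=g[a][:,b].mean(0);w=np.clip(np.percentile(row,70)-row-8,0,None);print('mark',(w*ts[b]).sum()/w.sum())
E
```

```text
mark 2.8080829829362477
```

View pics/p1.png

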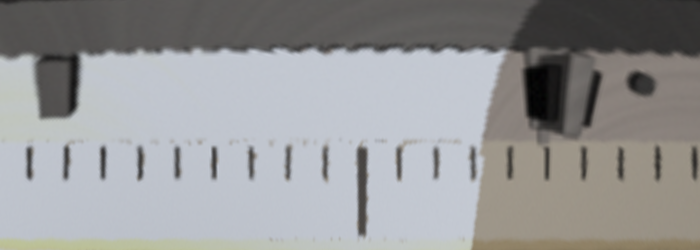

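Call:
arm_command:
  moves:
    - {"rx":0,"ry":0,"rz":0,"x":0,"y":3.5,"z":0,"gripper":-1}
    - {"rx":0,"ry":0,"rz":0,"x":0,"y":7,"z":0,"gripper":-1}
    - {"rx":0,"ry":0,"rz":0,"x":0,"y":10,"z":0,"gripper":-1}
    - {"rx":0,"ry":0,"rz":0,"x":0,"y":12.5,"z":0,"gripper":-1}
    - {"rx":0,"ry":0,"rz":0,"x":0,"y":14.1,"z":0,"gripper":-1}

```text
clock: 2.68
position: [0.5537, -0.0001, 0.0882]
tool_rot: [-1.57, 0.002, 0.526]
force: [0.4, -0.3, 0.3]
grip_width: 0.0002
```

```bash
cat >> h.py <<'E'
C0=np.array([.6004,.0472])
def look(tag,cam='wrist'):
    st=bot.observe();im,d=bot.grab_frame(cam);save(f'pics/{tag}.png',im);pickle.dump((st,im,d),open(tag+'.pkl','wb'));return st,im,d
def whereami(st=None):
    st=st or bot.observe();w=np.array(st['position'][:2])-C0
    print('r',np.hypot(*w).round(4),'th',(np.arctan2(w[1],w[0])%(2*np.pi)).round(4),'yaw',np.round(st['tool_rot'],4),'z',round(st['position'][2],4),'F',np.round(st['force'],1),'t',st['clock'])
    return st
def plan(st,cmd,seq):
    """seq: list of (thetaLever,gap,side,r): finger centre poses in polar -> tool-relative rows. cmd: (x,y,yaw) pose commanded at the start"""
    x,y,yaw=cmd;out=[]
    for th,off,r in seq:
        er=np.array([np.cos(th),np.sin(th)]);et=np.array([-er[1],er[0]])
        p=C0+r*er+off*et;dv=p-[x,y];ny=th-np.pi
        tx=dv@[np.cos(yaw),np.sin(yaw)];tz=dv@[-np.sin(yaw),np.cos(yaw)]
        out.append((round(-(ny-yaw),3),round(100*tx,2),round(100*tz,2)))
    return out
E
python3 - <<'E'
from h import *
st,im,d=look('w2');whereami(st)
cmd=(st['position'][0],st['position'][1],st['tool_rot'][2])
for r in plan(st,cmd,[(3.66,.0185,.065),(3.60,.018,.066),(3.53,.018,.066),(3.46,.018,.066),(3.39,.018,.066)]):print(r)
E
```

```text
r 0.0664 th 3.9329 yaw [-1.5698  0.0016  0.5258] z 0.0882 F [ 0.4 -0.3  0.3] t 2.6833
(np.float64(0.007), np.float64(-0.1), np.float64(-0.06))
(np.float64(0.067), np.float64(-0.3), np.float64(0.39))
(np.float64(0.137), np.float64(-0.37), np.float64(0.86))
(np.float64(0.207), np.float64(-0.42), np.float64(1.34))
(np.float64(0.277), np.float64(-0.43), np.float64(1.82))
```

View pics/w2.png

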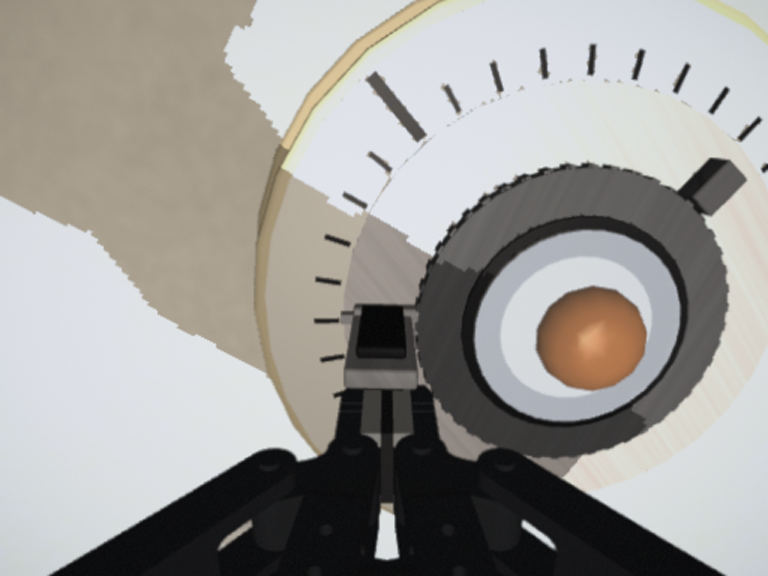

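Run:
```python
from h import *
st=whereami()
cmd=(st['position'][0],st['position'][1],st['tool_rot'][2])
for r in plan(st,cmd,[(3.664-.06-.08*i,.018,.0655) for i in range(5)]):print(*r)
print('pattern')
p=C0+.0655*np.array([-1,0])+.018*np.array([0,-1])
for r in plan(st,(p[0],p[1],0.),[(np.pi-.08*i,.018,.0655) for i in range(1,6)]):print(*r)
```

```text
r 0.0671 th 3.924 yaw [-1.5688  0.0038  0.5259] z 0.0863 F [-1.7 -0.9 -4.8] t 2.7333
0.063 -0.16 0.32
0.143 -0.25 0.86
0.223 -0.3 1.4
0.303 -0.3 1.94
0.383 -0.26 2.48
pattern
0.08 -0.12 0.53
0.16 -0.2 1.07
0.24 -0.24 1.61
0.32 -0.23 2.15
0.4 -0.18 2.69
```

Call:
arm_command:
  moves:
    - {"rx":0,"ry":0,"rz":0,"x":0,"y":0,"z":0,"gripper":-1}
    - {"rx":0,"ry":0,"rz":0,"x":0,"y":0,"z":0,"gripper":-1}

```text
clock: 2.9
position: [0.555, -0.0006, 0.0912]
tool_rot: [-1.571, -0.001, 0.525]
force: [0.9, -0.4, 0.7]
grip_width: 0.0003
```

Run:
```python
from h import *
st=whereami();print(st['qd'].round(3))
cmd=(st['position'][0],st['position'][1],st['tool_rot'][2])
for r in plan(st,cmd,[(3.664-.06-.08*i,.018,.0655) for i in range(5)]):print(*r)
```

```text
r 0.0659 th 3.953 yaw [-1.5708e+00 -6.0000e-04  5.2480e-01] z 0.0912 F [ 0.9 -0.4  0.7] t 2.9
[ 0.    -0.017  0.006 -0.008  0.001 -0.001  0.003]
0.062 -0.33 0.47
0.142 -0.42 1.01
0.222 -0.47 1.55
0.302 -0.47 2.1
0.382 -0.43 2.64
```

Settled at z 0.091. Now the push sweep clockwise.

Call:
arm_command:
  moves:
    - {"rx":0,"ry":0.06,"rz":0,"x":-0.33,"y":0,"z":0.47,"gripper":-1}
    - {"rx":0,"ry":0.14,"rz":0,"x":-0.42,"y":0,"z":1.0,"gripper":-1}
    - {"rx":0,"ry":0.22,"rz":0,"x":-0.47,"y":0,"z":1.55,"gripper":-1}
    - {"rx":0,"ry":0.3,"rz":0,"x":-0.47,"y":0,"z":2.1,"gripper":-1}
    - {"rx":0,"ry":0.38,"rz":0,"x":-0.43,"y":0,"z":2.64,"gripper":-1}

```text
clock: 3.32
position: [0.5385, 0.0199, 0.092]
tool_rot: [-1.571, -0.002, 0.14]
force: [-0.1, -1.8, -1.6]
grip_width: 0.0
```

Run:
```python
from h import *
st,im,d=look('w3');whereami(st)
```

```text
r 0.0677 th 3.5572 yaw [-1.5705 -0.0024  0.1401] z 0.092 F [-0.1 -1.8 -1.6] t 3.3167
```

View pics/w3.png

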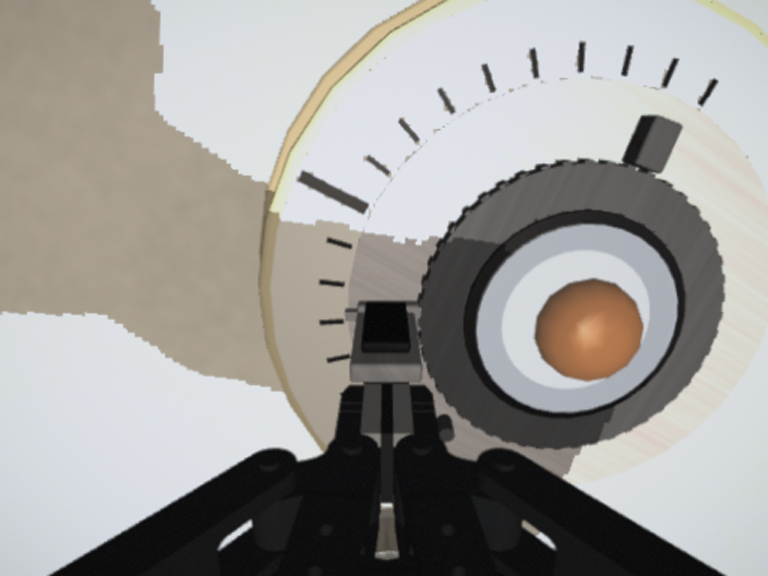

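Call:
arm_command:
  moves:
    - {"rx":0,"ry":0.08,"rz":0,"x":-0.12,"y":0,"z":0.53,"gripper":-1}
    - {"rx":0,"ry":0.16,"rz":0,"x":-0.2,"y":0,"z":1.07,"gripper":-1}
    - {"rx":0,"ry":0.24,"rz":0,"x":-0.24,"y":0,"z":1.61,"gripper":-1}
    - {"rx":0,"ry":0.32,"rz":0,"x":-0.23,"y":0,"z":2.15,"gripper":-1}
    - {"rx":0,"ry":0.4,"rz":0,"x":-0.18,"y":0,"z":2.69,"gripper":-1}

```text
clock: 3.78
position: [0.533, 0.0462, 0.0918]
tool_rot: [-1.569, -0.002, -0.258]
force: [1.0, -3.3, 0.9]
grip_width: 0.0003
```

Call:
arm_command:
  moves:
    - {"rx":0,"ry":0.08,"rz":0,"x":-0.12,"y":0,"z":0.53,"gripper":-1}
    - {"rx":0,"ry":0.16,"rz":0,"x":-0.2,"y":0,"z":1.07,"gripper":-1}
    - {"rx":0,"ry":0.24,"rz":0,"x":-0.24,"y":0,"z":1.61,"gripper":-1}
    - {"rx":0,"ry":0.32,"rz":0,"x":-0.23,"y":0,"z":2.15,"gripper":-1}
    - {"rx":0,"ry":0.4,"rz":0,"x":-0.18,"y":0,"z":2.69,"gripper":-1}

```text
clock: 4.2
position: [0.5379, 0.0729, 0.0917]
tool_rot: [-1.569, -0.001, -0.658]
force: [0.0, -2.2, 0.7]
grip_width: 0.0
```

Run:
```python
from h import *
st,im,d=look('w4');whereami(st);print(st['qpos'].round(2))
```

```text
r 0.0675 th 2.7517 yaw [-1.5689e+00 -6.0000e-04 -6.5750e-01] z 0.0917 F [ 0.  -2.2  0.7] t 4.2
[-0.65  0.68  0.59  1.95 -0.59  0.68 -0.36]
```

View pics/w4.png

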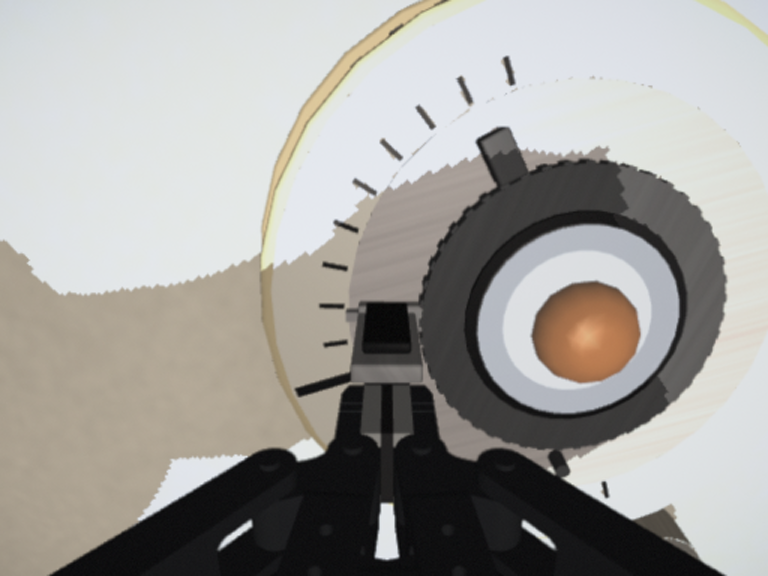

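Call:
arm_command:
  moves:
    - {"rx":0,"ry":0.08,"rz":0,"x":-0.12,"y":0,"z":0.53,"gripper":-1}
    - {"rx":0,"ry":0.16,"rz":0,"x":-0.2,"y":0,"z":1.07,"gripper":-1}
    - {"rx":0,"ry":0.24,"rz":0,"x":-0.24,"y":0,"z":1.61,"gripper":-1}
    - {"rx":0,"ry":0.32,"rz":0,"x":-0.23,"y":0,"z":2.15,"gripper":-1}
    - {"rx":0,"ry":0.4,"rz":0,"x":-0.18,"y":0,"z":2.69,"gripper":-1}

```text
clock: 4.67
position: [0.5525, 0.0953, 0.0913]
tool_rot: [-1.57, 0.001, -1.056]
force: [-1.4, -1.4, 0.8]
grip_width: 0.0
```

Call:
arm_command:
  moves:
    - {"rx":0,"ry":0.08,"rz":0,"x":-0.12,"y":0,"z":0.53,"gripper":-1}
    - {"rx":0,"ry":0.16,"rz":0,"x":-0.2,"y":0,"z":1.07,"gripper":-1}
    - {"rx":0,"ry":0.24,"rz":0,"x":-0.24,"y":0,"z":1.61,"gripper":-1}
    - {"rx":0,"ry":0.32,"rz":0,"x":-0.23,"y":0,"z":2.15,"gripper":-1}

```text
clock: 5.0
position: [0.57, 0.108, 0.0912]
tool_rot: [-1.57, 0.001, -1.376]
force: [-1.2, -0.4, 1.1]
grip_width: 0.0001
```

Run:
```python
from h import *
st,im,d=look('w5');whereami(st);print(st['qpos'].round(2))
```

```text
r 0.0679 th 2.0339 yaw [-1.5704e+00  1.4000e-03 -1.3756e+00] z 0.0912 F [-1.2 -0.4  1.1] t 5.0
[-0.8   0.8   0.78  1.86 -0.77  0.81 -0.98]
```

View pics/w5.png

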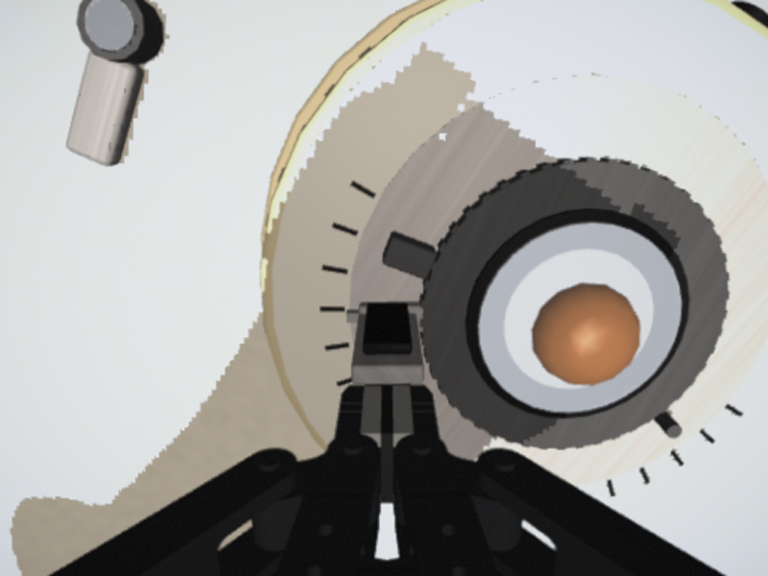

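Call:
arm_command:
  moves:
    - {"rx":0,"ry":0.05,"rz":0,"x":-0.08,"y":0,"z":0.33,"gripper":-1}
    - {"rx":0,"ry":0.1,"rz":0,"x":-0.14,"y":0,"z":0.66,"gripper":-1}
    - {"rx":0,"ry":0.14,"rz":0,"x":-0.18,"y":0,"z":0.93,"gripper":-1}
    - {"rx":0,"ry":0.16,"rz":0,"x":-0.2,"y":0,"z":1.07,"gripper":-1}
    - {"rx":0,"ry":0.18,"rz":0,"x":-0.21,"y":0,"z":1.2,"gripper":-1}

```text
clock: 5.47
position: [0.5812, 0.112, 0.0908]
tool_rot: [-1.571, 0.001, -1.553]
force: [-1.7, 0.9, 0.5]
grip_width: -0.0
```

Run:
```python
from h import *
st,im,d=look('w6');whereami(st);print(st['qpos'].round(2))
```

```text
r 0.0676 th 1.8586 yaw [-1.5709e+00  9.0000e-04 -1.5534e+00] z 0.0908 F [-1.7  0.9  0.5] t 5.4667
[-0.81  0.84  0.82  1.83 -0.81  0.85 -1.14]
```

View pics/w6.png

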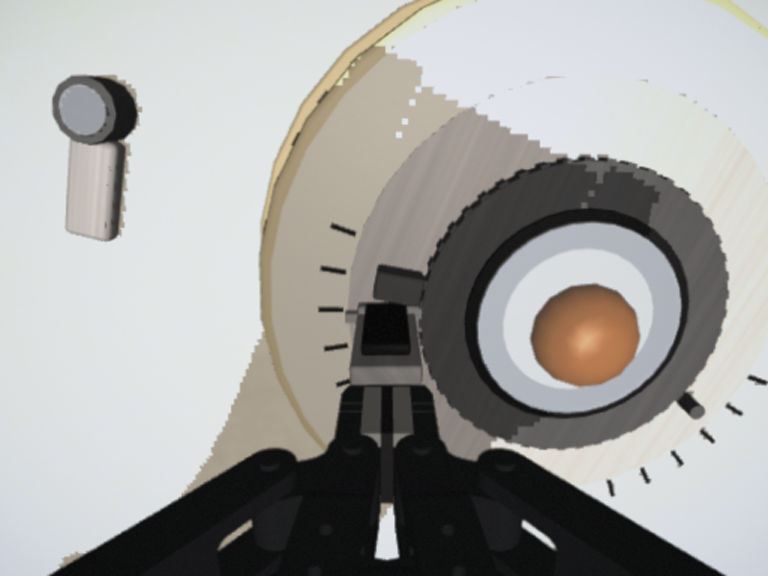

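Call:
arm_command:
  moves:
    - {"rx":0,"ry":0.015,"rz":0,"x":-0.03,"y":0,"z":0.1,"gripper":-1}
    - {"rx":0,"ry":0.03,"rz":0,"x":-0.05,"y":0,"z":0.2,"gripper":-1}
    - {"rx":0,"ry":0.03,"rz":0,"x":-0.05,"y":0,"z":0.2,"gripper":-1}

```text
clock: 5.77
position: [0.5834, 0.1123, 0.0904]
tool_rot: [-1.571, 0.0, -1.586]
force: [-1.0, 0.3, 0.5]
grip_width: 0.0
```

Call:
arm_command:
  moves:
    - {"rx":0,"ry":0.01,"rz":0,"x":-0.02,"y":0,"z":0.07,"gripper":-1}
    - {"rx":0,"ry":0.01,"rz":0,"x":-0.02,"y":0,"z":0.07,"gripper":-1}

```text
clock: 5.93
position: [0.5835, 0.1124, 0.0902]
tool_rot: [-1.572, 0.0, -1.596]
force: [-5.1, 0.1, 4.4]
grip_width: 0.0
```

Run:
```python
from h import *
st,im,d=look('w7');whereami(st)
```

```text
r 0.0674 th 1.8249 yaw [-1.5720e+00  1.0000e-04 -1.5964e+00] z 0.0902 F [-5.1  0.1  4.4] t 5.9333
```

View pics/w7.png

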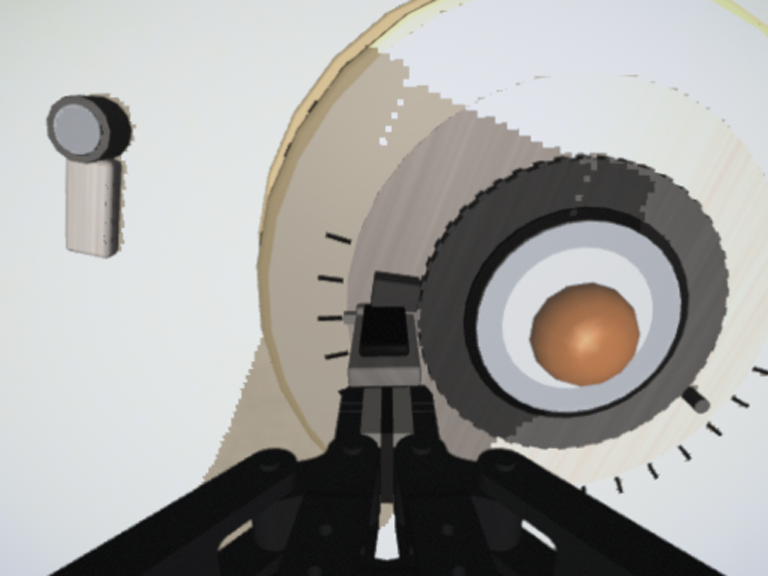

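Call:
arm_command:
  moves:
    - {"rx":0,"ry":0,"rz":0,"x":0,"y":0,"z":0.1,"gripper":-1}
    - {"rx":0,"ry":0,"rz":0,"x":0,"y":0,"z":0.1,"gripper":-1}

```text
clock: 6.15
position: [0.5836, 0.1124, 0.0901]
tool_rot: [-1.574, 0.0, -1.596]
force: [-12.3, 1.5, 8.0]
grip_width: 0.0
```

Run:
```python
from h import *
whereami()
```

```text
r 0.0673 th 1.8233 yaw [-1.5739e+00  3.0000e-04 -1.5958e+00] z 0.0901 F [-12.3   1.5   8. ] t 6.15
```

Call:
arm_command:
  moves:
    - {"rx":0,"ry":0,"rz":0,"x":0,"y":0,"z":-0.5,"gripper":-1}
    - {"rx":0,"ry":0,"rz":0,"x":0,"y":0,"z":-1.0,"gripper":-1}
    - {"rx":0,"ry":0,"rz":0,"x":0,"y":-2.5,"z":-1.0,"gripper":-1}
    - {"rx":0,"ry":0,"rz":0,"x":0,"y":-5.0,"z":-1.0,"gripper":-1}
    - {"rx":0,"ry":0,"rz":0,"x":0,"y":-6.0,"z":-1.0,"gripper":-1}

```text
clock: 6.57
position: [0.5757, 0.1123, 0.1529]
tool_rot: [-1.568, 0.0, -1.596]
force: [0.9, 1.0, -0.2]
grip_width: -0.0001
```

Run:
```python
from h import *
st,im,d=look('w8');whereami(st)
r=R.from_euler('xyz',st['tool_rot']).as_matrix()
th=1.557;er=np.array([np.cos(th),np.sin(th)]);et=np.array([-er[1],er[0]])
g=[*(C0+.066*er-.027*et),.09]
print('shift cm',100*r.T@(g-st['position']), 'dyaw',th-np.pi-st['tool_rot'][2])
```

```text
r 0.0696 th 1.9332 yaw [-1.5680e+00  3.0000e-04 -1.5965e+00] z 0.1529 F [ 0.9  1.  -0.2] t 6.5667
shift cm [-0.18344711  6.30564577  5.23938787] dyaw 0.011898654881617343
```

View pics/w8.png

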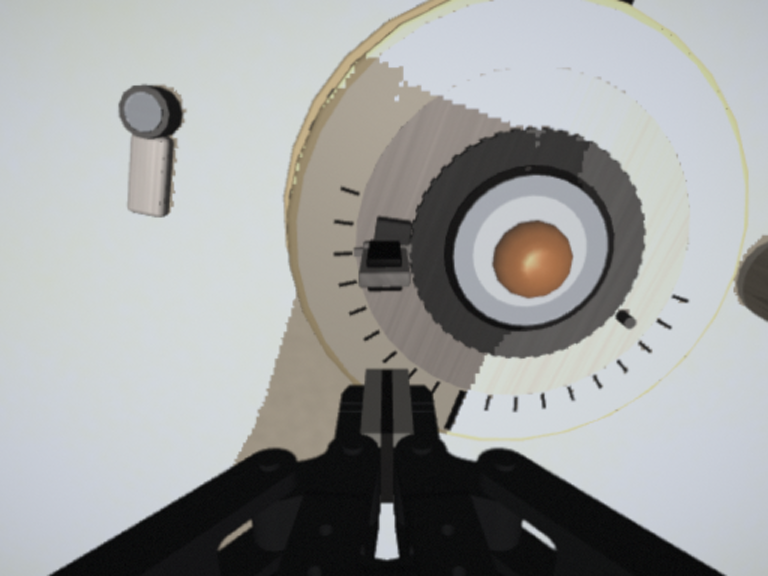

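Call:
arm_command:
  moves:
    - {"rx":0,"ry":0,"rz":0,"x":0,"y":0,"z":2.0,"gripper":-1}
    - {"rx":0,"ry":0,"rz":0,"x":-0.1,"y":0,"z":4.0,"gripper":-1}
    - {"rx":0,"ry":0,"rz":0,"x":-0.2,"y":0,"z":5.3,"gripper":-1}
    - {"rx":0,"ry":0,"rz":0,"x":-0.2,"y":0,"z":5.3,"gripper":-1}

```text
clock: 6.95
position: [0.6297, 0.1133, 0.1496]
tool_rot: [-1.57, -0.0, -1.596]
force: [0.1, -0.4, 0.0]
grip_width: 0.0001
```

Run:
```python
from h import *
st,im,d=look('w9');whereami(st)
r=R.from_euler('xyz',st['tool_rot']).as_matrix()
th=1.557;er=np.array([np.cos(th),np.sin(th)]);et=np.array([-er[1],er[0]])
g=[*(C0+.066*er-.026*et),.09]
print('shift cm',100*r.T@(g-st['position']), 'dyaw',th-np.pi-st['tool_rot'][2])
st,im,d=pickle.load(open('w8.pkl','rb'))
print(ringfit('wrist',im,st,[.6004,.0472],.035,.077,-1))
```

```text
r 0.0723 th 1.1537 yaw [-1.5698e+00 -4.0000e-04 -1.5956e+00] z 0.1496 F [ 0.1 -0.4  0. ] t 6.95
shift cm [ 0.05262265  5.95866588 -0.24418429] dyaw 0.011033415493927112
(array([0.60141421, 0.04674211, 0.03499602]), 180, np.float64(3.984952345610637e-06))
```

View pics/w9.png

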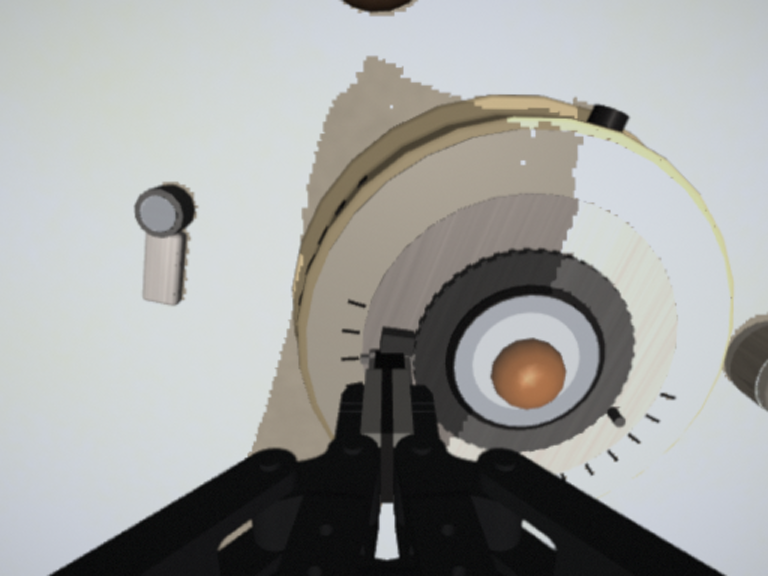

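Call:
arm_command:
  moves:
    - {"rx":0,"ry":0,"rz":0,"x":0,"y":2.5,"z":0,"gripper":-1}
    - {"rx":0,"ry":0,"rz":0,"x":0,"y":4.5,"z":0,"gripper":-1}
    - {"rx":0,"ry":0,"rz":0,"x":0,"y":5.8,"z":0,"gripper":-1}
    - {"rx":0,"ry":0,"rz":0,"x":0,"y":5.8,"z":0,"gripper":-1}
    - {"rx":0,"ry":0,"rz":0,"x":0,"y":5.8,"z":0,"gripper":-1}

```text
clock: 7.42
position: [0.6276, 0.1131, 0.0923]
tool_rot: [-1.571, -0.0, -1.596]
force: [0.5, 0.3, 0.4]
grip_width: 0.0002
```

Run:
```python
from h import *
st=whereami()
cmd=(st['position'][0],st['position'][1],st['tool_rot'][2])
for r in plan(st,cmd,[(1.557,-.019,.066)]+[(1.557+.07*i,-.018,.066) for i in range(1,5)]):print(*r)
print('pattern')
p=C0+.066*np.array([-1,0])+.018*np.array([0,1])
for r in plan(st,(p[0],p[1],0.),[(np.pi+.07*i,-.018,.066) for i in range(1,6)]):print(*r)
```

```text
r 0.0713 th 1.1791 yaw [-1.5715e+00 -5.0000e-04 -1.5963e+00] z 0.0923 F [0.5 0.3 0.4] t 7.4167
-0.012 0.04 -0.73
-0.082 -0.07 -1.3
-0.152 -0.14 -1.77
-0.222 -0.18 -2.25
-0.292 -0.18 -2.73
pattern
-0.07 -0.11 -0.47
-0.14 -0.19 -0.94
-0.21 -0.23 -1.42
-0.28 -0.24 -1.89
-0.35 -0.22 -2.37
```

Call:
arm_command:
  moves:
    - {"rx":0,"ry":-0.01,"rz":0,"x":0.04,"y":0,"z":-0.73,"gripper":-1}
    - {"rx":0,"ry":-0.08,"rz":0,"x":-0.07,"y":0,"z":-1.3,"gripper":-1}
    - {"rx":0,"ry":-0.15,"rz":0,"x":-0.14,"y":0,"z":-1.77,"gripper":-1}
    - {"rx":0,"ry":-0.22,"rz":0,"x":-0.18,"y":0,"z":-2.25,"gripper":-1}
    - {"rx":0,"ry":-0.29,"rz":0,"x":-0.18,"y":0,"z":-2.73,"gripper":-1}

```text
clock: 7.83
position: [0.6008, 0.1159, 0.0936]
tool_rot: [-1.569, -0.0, -1.302]
force: [3.1, -1.2, -1.8]
grip_width: -0.0
```

Run:
```python
from h import *
st,im,d=look('w10');whereami(st)
```

```text
r 0.0687 th 1.5647 yaw [-1.5687e+00 -3.0000e-04 -1.3018e+00] z 0.0936 F [ 3.1 -1.2 -1.8] t 7.8333
```

View pics/w10.png

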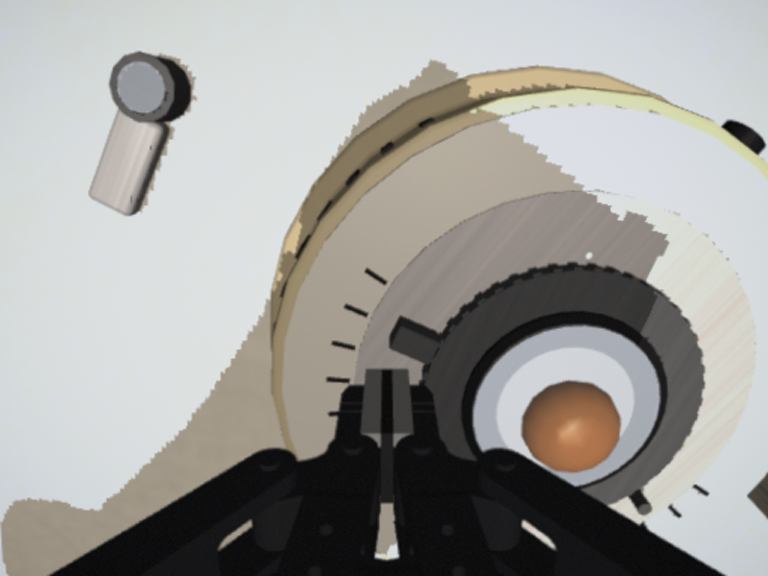

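Contact is good; continue counter-clockwise.

Call:
arm_command:
  moves:
    - {"rx":0,"ry":-0.07,"rz":0,"x":-0.11,"y":0,"z":-0.47,"gripper":-1}
    - {"rx":0,"ry":-0.14,"rz":0,"x":-0.19,"y":0,"z":-0.94,"gripper":-1}
    - {"rx":0,"ry":-0.21,"rz":0,"x":-0.23,"y":0,"z":-1.42,"gripper":-1}
    - {"rx":0,"ry":-0.28,"rz":0,"x":-0.24,"y":0,"z":-1.89,"gripper":-1}
    - {"rx":0,"ry":-0.35,"rz":0,"x":-0.22,"y":0,"z":-2.37,"gripper":-1}

```text
clock: 8.3
position: [0.5775, 0.112, 0.0935]
tool_rot: [-1.569, -0.0, -0.954]
force: [1.9, 0.6, 1.0]
grip_width: -0.0001
```

Run:
```python
from h import *
whereami()
```

```text
r 0.0687 th 1.9099 yaw [-1.5688e+00 -5.0000e-04 -9.5370e-01] z 0.0935 F [1.9 0.6 1. ] t 8.3
```

Call:
arm_command:
  moves:
    - {"rx":0,"ry":-0.07,"rz":0,"x":-0.11,"y":0,"z":-0.47,"gripper":-1}
    - {"rx":0,"ry":-0.14,"rz":0,"x":-0.19,"y":0,"z":-0.94,"gripper":-1}
    - {"rx":0,"ry":-0.21,"rz":0,"x":-0.23,"y":0,"z":-1.42,"gripper":-1}
    - {"rx":0,"ry":-0.28,"rz":0,"x":-0.24,"y":0,"z":-1.89,"gripper":-1}
    - {"rx":0,"ry":-0.35,"rz":0,"x":-0.22,"y":0,"z":-2.37,"gripper":-1}

```text
clock: 8.72
position: [0.5568, 0.1002, 0.0934]
tool_rot: [-1.569, -0.001, -0.604]
force: [0.1, 1.5, 1.7]
grip_width: 0.0
```

Run:
```python
from h import *
st,im,d=look('w11');whereami(st);look('t11','top')
```

```text
r 0.0686 th 2.2594 yaw [-1.5692e+00 -8.0000e-04 -6.0370e-01] z 0.0934 F [0.1 1.5 1.7] t 8.7167
```

View pics/w11.png

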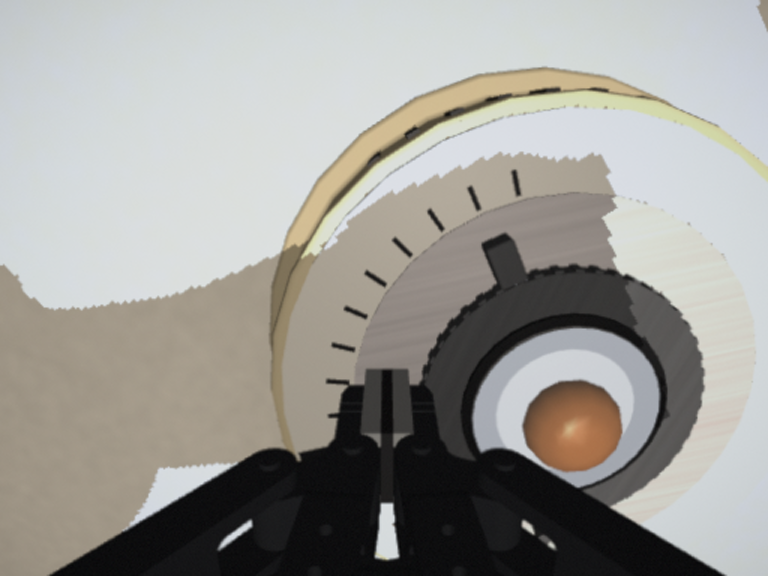

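Call:
arm_command:
  moves:
    - {"rx":0,"ry":-0.07,"rz":0,"x":-0.11,"y":0,"z":-0.47,"gripper":-1}
    - {"rx":0,"ry":-0.14,"rz":0,"x":-0.19,"y":0,"z":-0.94,"gripper":-1}
    - {"rx":0,"ry":-0.21,"rz":0,"x":-0.23,"y":0,"z":-1.42,"gripper":-1}
    - {"rx":0,"ry":-0.21,"rz":0,"x":-0.23,"y":0,"z":-1.42,"gripper":-1}

```text
clock: 9.15
position: [0.5466, 0.089, 0.0929]
tool_rot: [-1.57, -0.0, -0.396]
force: [-0.6, -0.6, -0.2]
grip_width: 0.0001
```

Run:
```python
from h import *
whereami();look('t12','top');look('s12','scene')
st,im,d=pickle.load(open('t12.pkl','rb'));save('pics/t12z.png',im[135:265,180:310],4.5)
st,im,d=pickle.load(open('s12.pkl','rb'));save('pics/s12z.png',im[150:275,200:330],4.5)
```

```text
r 0.0682 th 2.481 yaw [-1.5704e+00 -2.0000e-04 -3.9640e-01] z 0.0929 F [-0.6 -0.6 -0.2] t 9.15
```

View pics/t12z.png

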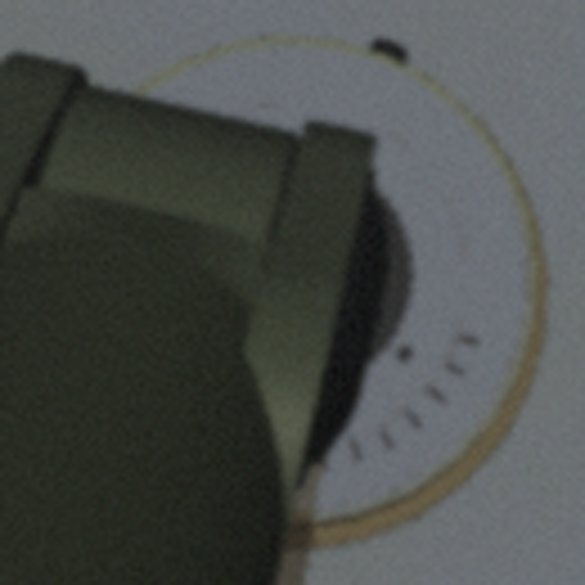

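View pics/s12z.png

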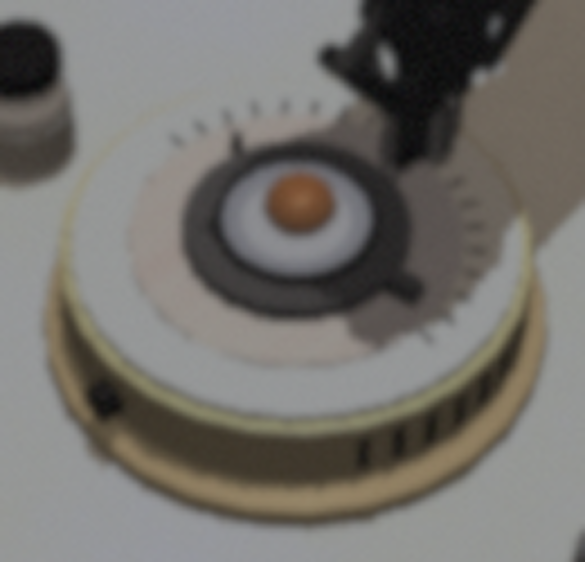

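Call:
arm_command:
  moves:
    - {"rx":0,"ry":-0.023,"rz":0,"x":-0.04,"y":0,"z":-0.16,"gripper":-1}
    - {"rx":0,"ry":-0.046,"rz":0,"x":-0.08,"y":0,"z":-0.31,"gripper":-1}
    - {"rx":0,"ry":-0.046,"rz":0,"x":-0.08,"y":0,"z":-0.31,"gripper":-1}

```text
clock: 9.5
position: [0.5448, 0.0869, 0.0924]
tool_rot: [-1.571, -0.0, -0.349]
force: [0.4, 0.5, 0.5]
grip_width: -0.0002
```

Run:
```python
from h import *
whereami()
```

```text
r 0.0683 th 2.5211 yaw [-1.5708e+00 -3.0000e-04 -3.4900e-01] z 0.0924 F [0.4 0.5 0.5] t 9.5
```

Now back off, lift, and pass over the tab to see the pointer with the wrist camera.

Call:
arm_command:
  moves:
    - {"rx":0,"ry":0,"rz":0,"x":0,"y":0,"z":0.7,"gripper":-1}
    - {"rx":0,"ry":0,"rz":0,"x":0,"y":-1.5,"z":0.9,"gripper":-1}
    - {"rx":0,"ry":0,"rz":0,"x":0,"y":-4.0,"z":0.9,"gripper":-1}
    - {"rx":0,"ry":0,"rz":0,"x":0,"y":-7.0,"z":0.9,"gripper":-1}
    - {"rx":0,"ry":0,"rz":0,"x":0,"y":-9.0,"z":-1.0,"gripper":-1}

```text
clock: 9.92
position: [0.5425, 0.0806, 0.184]
tool_rot: [-1.57, -0.001, -0.347]
force: [0.4, 1.2, 1.2]
grip_width: 0.0002
```

Call:
arm_command:
  moves:
    - {"rx":0,"ry":0,"rz":0,"x":0,"y":0,"z":-3.0,"gripper":-1}
    - {"rx":0,"ry":0,"rz":0,"x":0,"y":0,"z":-5.0,"gripper":-1}
    - {"rx":0,"ry":0,"rz":0,"x":0,"y":0,"z":-6.0,"gripper":-1}
    - {"rx":0,"ry":0,"rz":0,"x":0,"y":0,"z":-6.0,"gripper":-1}
    - {"rx":0,"ry":0,"rz":0,"x":0,"y":0,"z":-6.0,"gripper":-1}

```text
clock: 10.33
position: [0.5211, 0.0218, 0.1822]
tool_rot: [-1.571, 0.0, -0.351]
force: [0.6, 1.4, -0.1]
grip_width: -0.0001
```

Run:
```python
from h import *
st,im,d=look('w13');whereami(st)
s=ringfit('wrist',im,st,[.6004,.0472],.035,.077,-1);print(s);C=s[0][:2]
ts,rs,o=polar('wrist',im,st,C,.066,.045,.11,2.5,3.1,'pics/p13.png')
```

```text
r 0.0833 th 3.4511 yaw [-1.5705e+00  2.0000e-04 -3.5060e-01] z 0.1822 F [ 0.6  1.4 -0.1] t 10.3333
(array([0.60096026, 0.04711672, 0.03499604]), 180, np.float64(3.9592182526568265e-06))
```

View pics/w13.png

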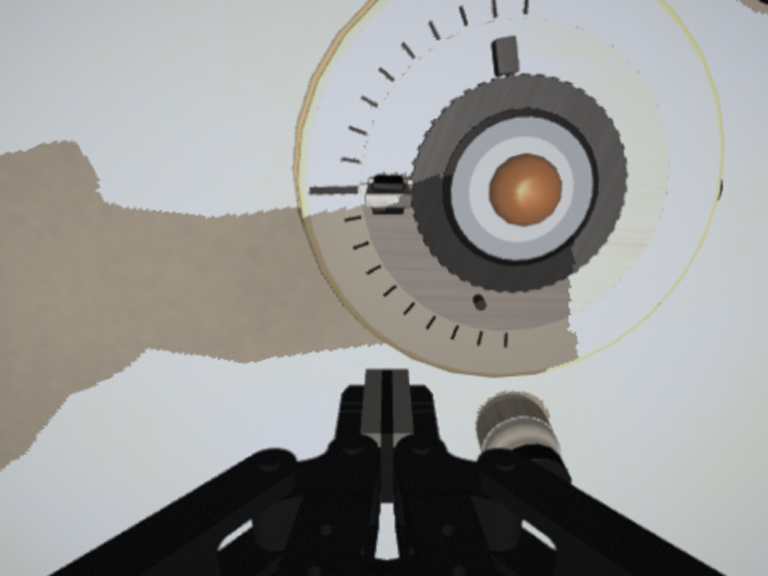

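View pics/p13.png

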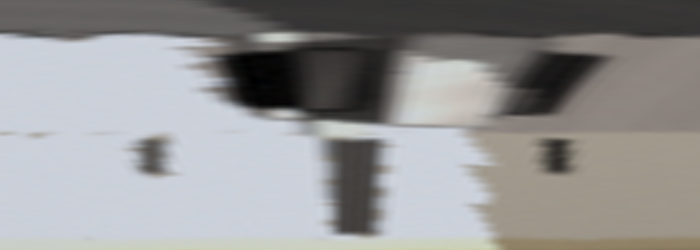

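Run:
```python
from h import *
st,im,d=pickle.load(open('w13.pkl','rb'));C=np.array([.60096,.04712])
cv2.imwrite('pics/z13.png',cv2.resize(im[105:150,195:285,::-1],None,fx=8,fy=8,interpolation=cv2.INTER_CUBIC))
a=polar('wrist',im,st,C,.112,.05,.08,2.6,3.0,'pics/a.png')[2]
b=polar('wrist',im,st,C,.068,.07,.09,2.6,3.0,'pics/b.png')[2]
cv2.imwrite('pics/p13b.png',np.vstack([a,b])[:,:,::-1])
```

```text
(no output)
```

View pics/z13.png

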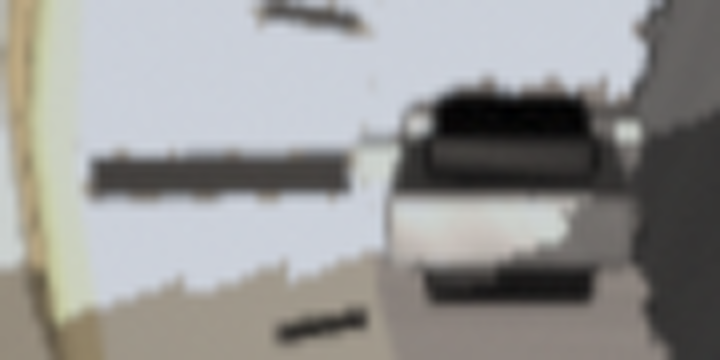

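View pics/p13b.png

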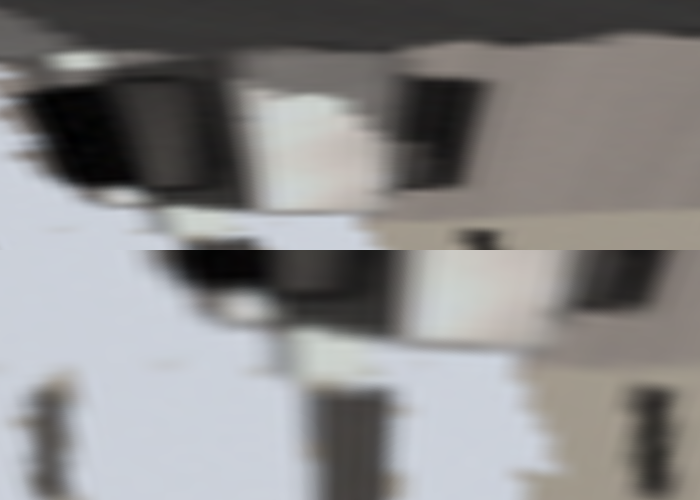

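Run:
```python
from h import *
st=bot.observe()
r=R.from_euler('xyz',st['tool_rot']).as_matrix()
th=2.787;er=np.array([np.cos(th),np.sin(th)]);et=np.array([-er[1],er[0]])
g=[*(C0+.068*er+.036*et),.10]
print('shift cm',100*r.T@(g-st['position']), 'dyaw',th-np.pi-st['tool_rot'][2])
```

```text
shift cm [-0.22146931  8.21119623  1.48614193] dyaw -0.005050634349232919
```

Call:
arm_command:
  moves:
    - {"rx":0,"ry":0,"rz":0,"x":-0.2,"y":2,"z":1.0,"gripper":-1}
    - {"rx":0,"ry":0,"rz":0,"x":-0.2,"y":5,"z":1.3,"gripper":-1}
    - {"rx":0,"ry":0,"rz":0,"x":-0.2,"y":7.2,"z":1.3,"gripper":-1}
    - {"rx":0,"ry":0,"rz":0,"x":-0.2,"y":8.2,"z":1.3,"gripper":-1}
    - {"rx":0,"ry":0,"rz":0,"x":-0.2,"y":8.2,"z":1.3,"gripper":-1}

```text
clock: 10.8
position: [0.5225, 0.0347, 0.0984]
tool_rot: [-1.573, 0.003, -0.349]
force: [-0.3, 0.3, -0.1]
grip_width: 0.0001
```

Call:
arm_command:
  moves:
    - {"rx":0,"ry":0,"rz":0,"x":0,"y":0,"z":0,"gripper":-1}
    - {"rx":0,"ry":0,"rz":0,"x":0,"y":0,"z":0,"gripper":-1}

```text
clock: 10.97
position: [0.524, 0.0342, 0.1013]
tool_rot: [-1.57, -0.001, -0.35]
force: [0.7, 0.2, -0.2]
grip_width: -0.0003
```

Run:
```python
from h import *
st,im,d=look('w14');whereami(st)
s=ringfit('wrist',im,st,[.6004,.0472],.035,.077,-1);print(s);C=s[0][:2]
cv2.imwrite('pics/z14.png',cv2.resize(im[150:270,170:290,::-1],None,fx=5,fy=5,interpolation=cv2.INTER_CUBIC))
a=polar('wrist',im,st,C,.112,.05,.08,2.6,3.0,'pics/a.png')[2]
b=polar('wrist',im,st,C,.066,.072,.092,2.6,3.0,'pics/b.png')[2]
cv2.imwrite('pics/p14.png',np.vstack([a,b])[:,:,::-1])
```

```text
r 0.0774 th 3.3097 yaw [-1.5702e+00 -1.1000e-03 -3.5010e-01] z 0.1013 F [ 0.7  0.2 -0.2] t 10.9667
(array([0.60094828, 0.04708971, 0.035     ]), 180, np.float64(2.0816681711721685e-17))
```

View pics/w14.png

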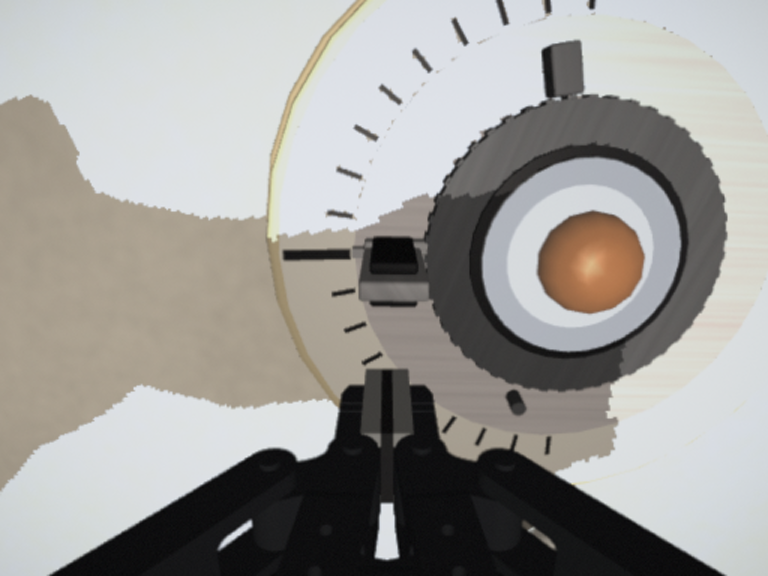

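View pics/z14.png

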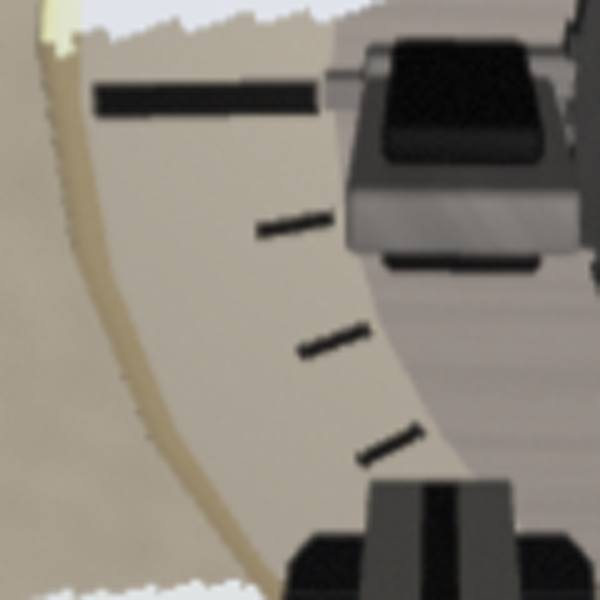

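View pics/p14.png

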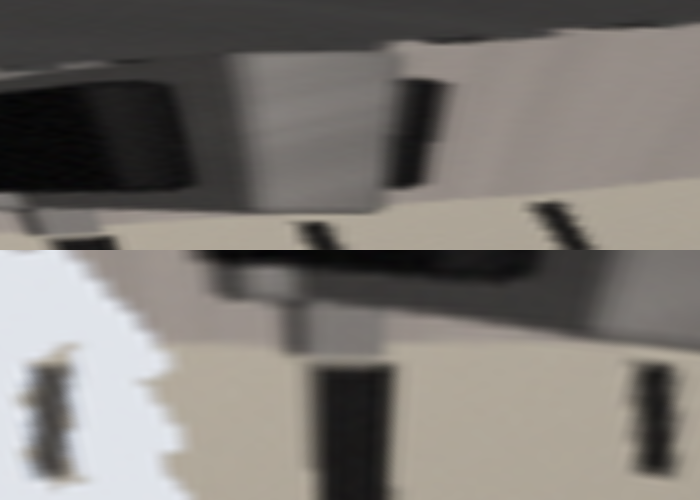

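Run:
```python
from h import *
st,im,d=pickle.load(open('w14.pkl','rb'));C=np.array([.60095,.04709])
g=im.astype(float).mean(2)
for z,r0,r1,t0,t1,n in [(.065,.084,.100,2.74,2.87,'mark'),(.068,.0755,.0785,2.7,2.88,'ptr'),(.112,.060,.072,2.6,2.9,'tabtop')]:
    ts=np.linspace(t0,t1,61);rs=np.linspace(r0,r1,12);T,Rr=np.meshgrid(ts,rs)
    p=proj('wrist',np.c_[(C[0]+Rr*np.cos(T)).ravel(),(C[1]+Rr*np.sin(T)).ravel(),np.full(T.size,z)],st).astype(np.float32)
    o=cv2.remap(g.astype(np.float32),p[:,0].reshape(T.shape),p[:,1].reshape(T.shape),cv2.INTER_LINEAR).mean(0)
    print(n);print(' '.join(f'{a:.3f}:{b:.0f}' for a,b in zip(ts,o)))
```

```text
mark
2.740:166 2.742:166 2.744:166 2.747:166 2.749:166 2.751:166 2.753:166 2.755:166 2.757:166 2.760:166 2.762:165 2.764:165 2.766:165 2.768:165 2.770:164 2.772:162 2.775:157 2.777:153 2.779:142 2.781:123 2.783:103 2.786:84 2.788:63 2.790:43 2.792:35 2.794:30 2.796:25 2.799:24 2.801:24 2.803:24 2.805:24 2.807:25 2.809:25 2.812:25 2.814:25 2.816:28 2.818:34 2.820:44 2.822:61 2.825:83 2.827:108 2.829:128 2.831:144 2.833:152 2.835:158 2.838:162 2.840:164 2.842:164 2.844:164 2.846:164 2.848:164 2.851:164 2.853:164 2.855:164 2.857:164 2.859:164 2.861:164 2.864:164 2.866:164 2.868:164 2.870:164
ptr
2.700:148 2.703:147 2.706:146 2.709:145 2.712:144 2.715:142 2.718:140 2.721:138 2.724:136 2.727:134 2.730:134 2.733:135 2.736:136 2.739:135 2.742:135 2.745:133 2.748:127 2.751:120 2.754:108 2.757:95 2.760:86 2.763:83 2.766:82 2.769:89 2.772:97 2.775:102 2.778:105 2.781:106 2.784:105 2.787:104 2.790:103 2.793:102 2.796:101 2.799:101 2.802:100 2.805:100 2.808:99 2.811:101 2.814:104 2.817:106 2.820:106 2.823:106 2.826:105 2.829:103 2.832:102 2.835:101 2.838:101 2.841:100 2.844:99 2.847:98 2.850:96 2.853:95 2.856:94 2.859:92 2.862:91 2.865:89 2.868:87 2.871:85 2.874:83 2.877:82 2.880:80
tabtop
2.600:15 2.605:14 2.610:14 2.615:13 2.620:13 2.625:13 2.630:12 2.635:12 2.640:12 2.645:13 2.650:14 2.655:17 2.660:21 2.665:25 2.670:27 2.675:28 2.680:27 2.685:25 2.690:25 2.695:24 2.700:27 2.705:36 2.710:47 2.715:54 2.720:56 2.725:57 2.730:60 2.735:69 2.740:85 2.745:101 2.750:113 2.755:119 2.760:122 2.765:121 2.770:121 2.775:120 2.780:119 2.785:118 2.790:117 2.795:117 2.800:116 2.805:115 2.810:113 2.815:107 2.820:89 2.825:66 2.830:44 2.835:32 2.840:35 2.845:58 2.850:87 2.855:114 2.860:131 2.865:138 2.870:141 2.875:142 2.880:142 2.885:142 2.890:141 2.895:140 2.900:139
```

Run:
```python
from h import *
for f,C in [('w14',(.60095,.04709)),('w13',(.60096,.04712))]:
    st,im,d=pickle.load(open(f+'.pkl','rb'));g=im.astype(np.float32)
    for r0 in (.077,.078,.079,.0798):
        ts=np.linspace(2.74,2.86,41);rs=np.linspace(r0-.0004,r0+.0004,4);T,Rr=np.meshgrid(ts,rs)
        p=proj('wrist',np.c_[(C[0]+Rr*np.cos(T)).ravel(),(C[1]+Rr*np.sin(T)).ravel(),np.full(T.size,.0682)],st).astype(np.float32)
        o=cv2.remap(g,p[:,0].reshape(T.shape),p[:,1].reshape(T.shape),cv2.INTER_LINEAR).mean(0).mean(1)
        print(f,r0,' '.join(f'{a:.3f}:{b:.0f}' for a,b in zip(ts,o)))
```

```text
w14 0.077 2.740:145 2.743:144 2.746:137 2.749:130 2.752:119 2.755:103 2.758:87 2.761:86 2.764:84 2.767:91 2.770:102 2.773:110 2.776:114 2.779:118 2.782:118 2.785:117 2.788:117 2.791:116 2.794:116 2.797:115 2.800:115 2.803:114 2.806:112 2.809:112 2.812:115 2.815:118 2.818:118 2.821:116 2.824:114 2.827:110 2.830:107 2.833:105 2.836:103 2.839:101 2.842:98 2.845:95 2.848:91 2.851:87 2.854:83 2.857:81 2.860:78
w14 0.078 2.740:147 2.743:146 2.746:141 2.749:135 2.752:124 2.755:107 2.758:91 2.761:88 2.764:86 2.767:91 2.770:102 2.773:111 2.776:115 2.779:119 2.782:120 2.785:120 2.788:120 2.791:120 2.794:120 2.797:120 2.800:121 2.803:121 2.806:122 2.809:125 2.812:131 2.815:137 2.818:139 2.821:141 2.824:142 2.827:142 2.830:142 2.833:143 2.836:143 2.839:144 2.842:144 2.845:144 2.848:143 2.851:142 2.854:141 2.857:139 2.860:137
w14 0.079 2.740:150 2.743:149 2.746:146 2.749:138 2.752:130 2.755:112 2.758:94 2.761:89 2.764:87 2.767:90 2.770:101 2.773:111 2.776:115 2.779:119 2.782:120 2.785:120 2.788:120 2.791:120 2.794:120 2.797:120 2.800:121 2.803:121 2.806:123 2.809:126 2.812:134 2.815:143 2.818:146
[... 1542 characters left out ...]
2.779:199 2.782:202 2.785:203 2.788:204 2.791:204 2.794:204 2.797:204 2.800:204 2.803:203 2.806:203 2.809:203 2.812:203 2.815:204 2.818:205 2.821:206 2.824:207 2.827:208 2.830:208 2.833:207 2.836:206 2.839:205 2.842:205 2.845:206 2.848:206 2.851:207 2.854:207 2.857:208 2.860:208
w13 0.0798 2.740:203 2.743:199 2.746:195 2.749:190 2.752:186 2.755:180 2.758:174 2.761:169 2.764:171 2.767:173 2.770:176 2.773:180 2.776:185 2.779:191 2.782:193 2.785:194 2.788:195 2.791:196 2.794:197 2.797:198 2.800:198 2.803:197 2.806:195 2.809:195 2.812:196 2.815:197 2.818:199 2.821:202 2.824:205 2.827:208 2.830:208 2.833:208 2.836:208 2.839:208 2.842:209 2.845:209 2.848:209 2.851:209 2.854:210 2.857:210 2.860:210
```

Run:
```python
from h import *
st=whereami()
r=R.from_euler('xyz',st['tool_rot']).as_matrix()
th=2.5381;p=C0+.0683*np.array([np.cos(th),np.sin(th)])
yaw=-.332;zt=np.array([-np.sin(yaw),np.cos(yaw)])
for q,z in [(p+.011*zt,.15),(p+.011*zt,.0924),(p,.0924)]:
    print('shift cm',100*r.T@(np.array([*q,z])-st['position']))
```

```text
r 0.0774 th 3.31 yaw [-1.5699e+00 -1.5000e-03 -3.5000e-01] z 0.1015 F [ 0.2 -0.9 -0.1] t 11.0167
shift cm [ 0.09909095 -4.84718126  6.65294444]
shift cm [0.09066654 0.91281033 6.64785513]
shift cm [0.11051467 0.9118676  5.54803462]
```

Call:
arm_command:
  moves:
    - {"rx":0,"ry":0,"rz":0,"x":0,"y":-3,"z":0,"gripper":-1}
    - {"rx":0,"ry":0,"rz":0,"x":0,"y":-5,"z":0.5,"gripper":-1}
    - {"rx":0,"ry":-0.02,"rz":0,"x":0,"y":-5,"z":3.5,"gripper":-1}
    - {"rx":0,"ry":-0.02,"rz":0,"x":0.1,"y":-5,"z":6,"gripper":-1}
    - {"rx":0,"ry":-0.02,"rz":0,"x":0.1,"y":-5,"z":6.7,"gripper":-1}

```text
clock: 11.43
position: [0.5488, 0.1009, 0.1517]
tool_rot: [-1.568, -0.002, -0.326]
force: [-0.1, 0.3, 0.1]
grip_width: 0.0002
```

Call:
arm_command:
  moves:
    - {"rx":0,"ry":0,"rz":0,"x":0,"y":0,"z":0,"gripper":-1}
    - {"rx":0,"ry":0,"rz":0,"x":0,"y":2.5,"z":0,"gripper":-1}
    - {"rx":0,"ry":0,"rz":0,"x":0,"y":4.5,"z":0,"gripper":-1}
    - {"rx":0,"ry":0,"rz":0,"x":0,"y":5.9,"z":0,"gripper":-1}
    - {"rx":0,"ry":0,"rz":0,"x":0,"y":5.9,"z":0,"gripper":-1}

```text
clock: 11.85
position: [0.546, 0.0955, 0.0897]
tool_rot: [-1.573, 0.002, -0.331]
force: [-1.4, 0.2, -1.5]
grip_width: 0.0003
```

Call:
arm_command:
  moves:
    - {"rx":0,"ry":0,"rz":0,"x":0,"y":0,"z":0,"gripper":-1}
    - {"rx":0,"ry":0,"rz":0,"x":0,"y":0,"z":0,"gripper":-1}

```text
clock: 12.02
position: [0.5477, 0.0961, 0.0925]
tool_rot: [-1.57, -0.001, -0.331]
force: [-0.2, -1.0, -0.2]
grip_width: 0.0001
```

Run:
```python
from h import *
st=whereami()
r=R.from_euler('xyz',st['tool_rot']).as_matrix()
th=2.5381;p=C0+.0683*np.array([np.cos(th),np.sin(th)])
print('shift cm',100*r.T@(np.array([*p,.0924])-st['position']))
```

```text
r 0.0719 th 2.3936 yaw [-1.5703e+00 -1.1000e-03 -3.3090e-01] z 0.0925 F [-0.2 -1.  -0.2] t 12.0167
shift cm [-0.00701719  0.00948376 -1.07285436]
```

Call:
arm_command:
  moves:
    - {"rx":0,"ry":0,"rz":0,"x":0,"y":0,"z":-0.4,"gripper":-1}
    - {"rx":0,"ry":0,"rz":0,"x":0,"y":0,"z":-0.8,"gripper":-1}
    - {"rx":0,"ry":0,"rz":0,"x":0,"y":0,"z":-0.95,"gripper":-1}
    - {"rx":0,"ry":0,"rz":0,"x":0,"y":0,"z":-1.05,"gripper":-1}
    - {"rx":0,"ry":0,"rz":0,"x":0,"y":0,"z":-1.05,"gripper":-1}

```text
clock: 12.43
position: [0.5439, 0.0866, 0.0916]
tool_rot: [-1.57, -0.0, -0.33]
force: [-0.8, -0.2, -0.4]
grip_width: -0.0004
```

Run:
```python
from h import *
st=whereami()
r=R.from_euler('xyz',st['tool_rot']).as_matrix()
th=2.5381;p=C0+.0683*np.array([np.cos(th),np.sin(th)])
print('shift cm',100*r.T@(np.array([*p,.0924])-st['position']), 'F tool',r.T@st['force'])
```

```text
r 0.0689 th 2.5327 yaw [-1.5705e+00 -3.0000e-04 -3.3030e-01] z 0.0916 F [-0.8 -0.2 -0.4] t 12.4333
shift cm [ 0.04350793 -0.07865527 -0.05103441] F tool [-0.6480186   0.38376193 -0.43617179]
```

Call:
arm_command:
  moves:
    - {"rx":0,"ry":0,"rz":0,"x":0,"y":0,"z":-0.05,"gripper":-1}
    - {"rx":0,"ry":0,"rz":0,"x":0,"y":0,"z":-0.05,"gripper":-1}
    - {"rx":0,"ry":0,"rz":0,"x":0,"y":0,"z":-0.05,"gripper":-1}

```text
clock: 12.68
position: [0.5437, 0.0864, 0.0913]
tool_rot: [-1.571, -0.0, -0.33]
force: [0.2, 0.2, 0.6]
grip_width: 0.0001
```

Run:
```python
from h import *
st=whereami()
r=R.from_euler('xyz',st['tool_rot']).as_matrix()
th=2.5381;p=C0+.0683*np.array([np.cos(th),np.sin(th)])
print('shift cm',100*r.T@(np.array([*p,.0924])-st['position']), 'F tool',r.T@st['force'])
```

```text
r 0.0689 th 2.5367 yaw [-1.5708 -0.     -0.3298] z 0.0913 F [0.2 0.2 0.6] t 12.6833
shift cm [ 0.05481005 -0.10983325 -0.02558375] F tool [ 0.09112239 -0.55567693  0.26210628]
```

Call:
arm_command:
  moves:
    - {"rx":0,"ry":0,"rz":0,"x":0,"y":0,"z":0.6,"gripper":-1}
    - {"rx":0,"ry":0,"rz":0,"x":0,"y":0,"z":1.0,"gripper":-1}
    - {"rx":0,"ry":0,"rz":0,"x":0,"y":-3,"z":1.0,"gripper":-1}
    - {"rx":0,"ry":0,"rz":0,"x":0,"y":-6,"z":1.0,"gripper":-1}
    - {"rx":0,"ry":0,"rz":0,"x":0,"y":-6,"z":-2.0,"gripper":-1}

```text
clock: 13.1
position: [0.5404, 0.0723, 0.155]
tool_rot: [-1.566, -0.004, -0.324]
force: [1.5, 0.1, 1.2]
grip_width: 0.0002
```

Call:
arm_command:
  moves:
    - {"rx":0,"ry":0,"rz":0,"x":0,"y":0,"z":-3,"gripper":-1}
    - {"rx":0,"ry":0,"rz":0,"x":0,"y":0,"z":-3.6,"gripper":-1}
    - {"rx":0,"ry":0,"rz":0,"x":0,"y":2.5,"z":-3.6,"gripper":-1}
    - {"rx":0,"ry":0,"rz":0,"x":0,"y":4.8,"z":-3.6,"gripper":-1}
    - {"rx":0,"ry":0,"rz":0,"x":0,"y":4.8,"z":-3.6,"gripper":-1}

```text
clock: 13.52
position: [0.5239, 0.0336, 0.1003]
tool_rot: [-1.573, 0.004, -0.33]
force: [-0.7, -0.0, -0.8]
grip_width: 0.0002
```

Call:
arm_command:
  moves:
    - {"rx":0,"ry":0,"rz":0,"x":0,"y":0,"z":0,"gripper":-1}
    - {"rx":0,"ry":0,"rz":0,"x":0,"y":0,"z":0,"gripper":-1}
    - {"rx":0,"ry":0,"rz":0,"x":0,"y":0,"z":0,"gripper":-1}

```text
clock: 13.77
position: [0.5261, 0.0335, 0.1044]
tool_rot: [-1.57, -0.001, -0.33]
force: [-0.6, -0.8, -0.4]
grip_width: 0.0001
```

```bash
cat > meas.py <<'E'
from h import *
def strip(st,g,C,z,r0,r1,ts):
    rs=np.linspace(r0,r1,6);T,Rr=np.meshgrid(ts,rs)
    p=proj('wrist',np.c_[(C[0]+Rr*np.cos(T)).ravel(),(C[1]+Rr*np.sin(T)).ravel(),np.full(T.size,z)],st).astype(np.float32)
    return cv2.remap(g,p[:,0].reshape(T.shape),p[:,1].reshape(T.shape),cv2.INTER_LINEAR).mean(0)
def run(tag,st,im):
    s=ringfit('wrist',im,st,[.6004,.0472],.035,.077,-1);C=s[0][:2];print(s)
    g=im.astype(np.float32).mean(2)
    for z,r0,r1,t0,t1,n in [(.065,.084,.100,2.76,2.85,'mark'),(.0682,.0786,.0794,2.75,2.86,'ptr'),(.112,.060,.072,2.7,2.88,'tabtop')]:
        ts=np.linspace(t0,t1,37);o=strip(st,g,C,z,r0,r1,ts)
        print(n,' '.join(f'{a:.3f}:{b:.0f}' for a,b in zip(ts,o)))
    cv2.imwrite(f'pics/z{tag}.png',cv2.resize(im[140:220,170:290,::-1],None,fx=6,fy=6,interpolation=cv2.INTER_CUBIC))
E
python3 - <<'E'
from meas import *
st,im,d=look('w15');whereami(st);run('15',st,im)
E
```

```text
r 0.0755 th 3.3246 yaw [-1.5703e+00 -1.2000e-03 -3.2990e-01] z 0.1044 F [-0.6 -0.8 -0.4] t 13.7667
(array([0.60093998, 0.04705009, 0.035     ]), 180, np.float64(2.0816681711721685e-17))
mark 2.760:165 2.762:165 2.765:164 2.767:164 2.770:163 2.772:160 2.775:154 2.777:144 2.780:129 2.782:110 2.785:88 2.788:68 2.790:48 2.792:35 2.795:30 2.797:26 2.800:25 2.802:25 2.805:25 2.808:25 2.810:25 2.812:25 2.815:26 2.817:30 2.820:43 2.822:57 2.825:81 2.828:112 2.830:137 2.833:149 2.835:157 2.837:162 2.840:163 2.843:163 2.845:164 2.848:164 2.850:163
ptr 2.750:149 2.753:148 2.756:147 2.759:142 2.762:135 2.765:124 2.768:107 2.771:90 2.774:86 2.777:82 2.781:89 2.784:101 2.787:110 2.790:115 2.793:119 2.796:119 2.799:120 2.802:120 2.805:120 2.808:120 2.811:120 2.814:120 2.817:123 2.820:126 2.823:131 2.826:138 2.829:144 2.833:147 2.836:150 2.839:151 2.842:152 2.845:152 2.848:153 2.851:154 2.854:154 2.857:154 2.860:154
tabtop 2.700:24 2.705:24 2.710:25 2.715:31 2.720:39 2.725:48 2.730:54 2.735:56 2.740:57 2.745:62 2.750:74 2.755:90 2.760:105 2.765:115 2.770:120 2.775:121 2.780:121 2.785:120 2.790:119 2.795:118 2.800:117 2.805:116 2.810:116 2.815:115 2.820:115 2.825:113 2.830:107 2.835:84 2.840:57 2.845:36 2.850:31 2.855:41 2.860:66 2.865:100 2.870:126 2.875:137 2.880:141
```

View pics/z15.png

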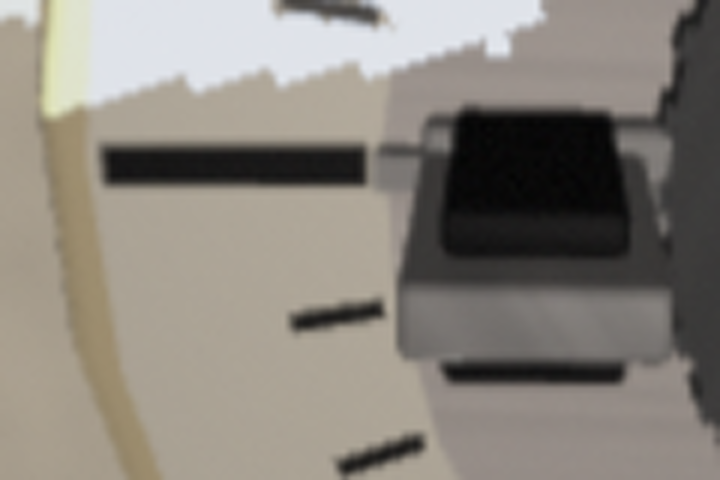

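Call:
arm_command:
  moves:
    - {"rx":0,"ry":0,"rz":0,"x":0,"y":-3,"z":0,"gripper":-1}
    - {"rx":0,"ry":0,"rz":0,"x":0,"y":-6.5,"z":0,"gripper":-1}
    - {"rx":0,"ry":0,"rz":0,"x":-2,"y":-10,"z":-1,"gripper":-1}
    - {"rx":0,"ry":0,"rz":0,"x":-4,"y":-12,"z":-3,"gripper":-1}
    - {"rx":0,"ry":0,"rz":0,"x":-6,"y":-13,"z":-6,"gripper":-1}

```text
clock: 14.23
position: [0.4499, -0.0031, 0.2358]
tool_rot: [-1.568, -0.003, -0.328]
force: [0.7, -0.3, 0.2]
grip_width: 0.0001
```

Call:
arm_command:
  moves:
    - {"rx":0,"ry":0,"rz":0,"x":-2,"y":0,"z":-3,"gripper":-1}
    - {"rx":0,"ry":0,"rz":0,"x":-3,"y":0,"z":-5,"gripper":-1}
    - {"rx":0,"ry":0,"rz":0,"x":-3,"y":0,"z":-6,"gripper":-1}
    - {"rx":0,"ry":0,"rz":0,"x":-3,"y":0,"z":-6,"gripper":-1}
    - {"rx":0,"ry":0,"rz":0,"x":-3,"y":0,"z":-6,"gripper":-1}

```text
clock: 14.65
position: [0.4022, -0.0508, 0.2339]
tool_rot: [-1.57, -0.001, -0.33]
force: [-0.9, -0.1, -0.0]
grip_width: 0.0
```

Run:
```python
from h import *
st,im,d=look('w16');whereami(st);look('t16','top');st,im,d=look('s16','scene')
st,im,d=pickle.load(open('t16.pkl','rb'));save('pics/t16z.png',im[135:265,180:310],4.5)
```

```text
r 0.2211 th 3.6011 yaw [-1.5698e+00 -1.1000e-03 -3.3040e-01] z 0.2339 F [-0.9 -0.1 -0. ] t 14.65
```

View pics/w16.png

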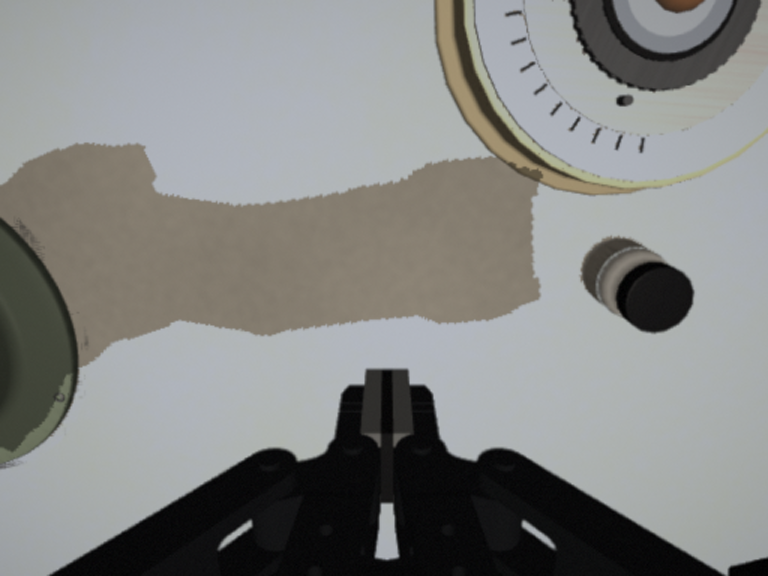

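View pics/t16z.png

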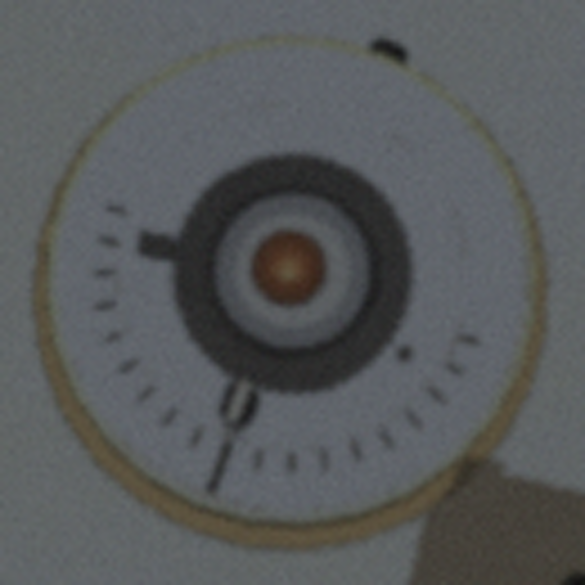

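View pics/s16.png

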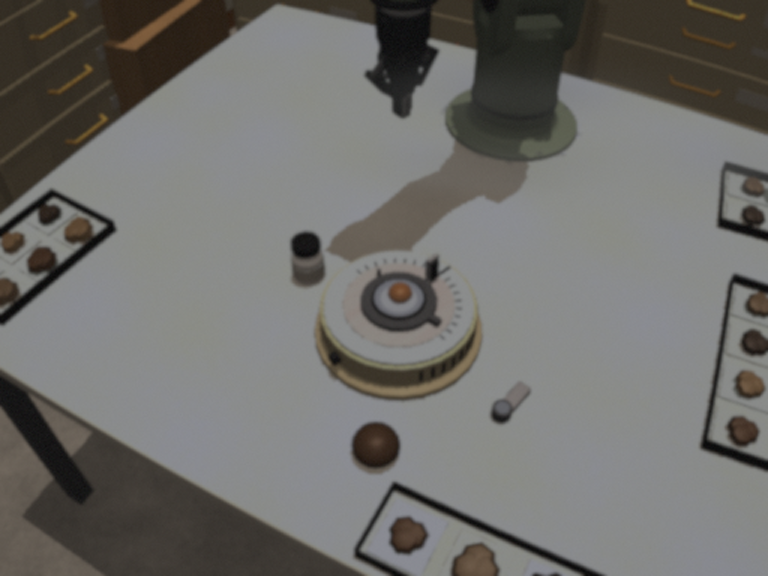

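Run:
```python
from h import *
print(bot.job_done())
```

```text
the job is handed in; nothing more can be done
None
```

I swung the iris lever back onto the square stop block, then pushed it round the other way to the long mark. The fingers stayed shut throughout, so the tab was only ever pushed from one side. I handed the job in at about 15 s with the arm clear.

- **Open stop:** the tool's sideways force rose to about 12 N with no further movement, and the wrist picture showed the arm against the block.
- **Long mark:** the first stop was about 0.015–0.025 rad short, so I made one small corrective push. In the last close picture the pointer was at 2.804 rad and the mark at 2.8055 rad, about 0.1 mm apart at the tip.
- **Disagreement:** the top edge of the tab read 2.795 rad in that picture, about 0.6° short. I trusted the pointer reading, because it is less affected by camera angle.
- **Surroundings:** in the last pictures the scale, amber, jar, loupe and nodule looked unmoved. The tab lined up with the long mark in the top view.

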